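# Press a filter cassette shut in the locking pliers

### The job

The filter cassette lying in the jaws of the bench-mounted locking pliers has its end cover standing proud. Squeeze the two rubber-sleeved handles together between the gripper's fingers until they snap over centre and stay locked by themselves, with the cover pressed fully home; let go of them, then pull the release lever towards the front so that the pliers spring open. Finally take the cassette out of the open jaws and lay it flat, top side up, inside the white basket, set down and not dropped, leaving the other things on the bench where they stand.

Things in the scene. Friction and masses are not known exactly. Their poses are not given: they have to be found in the camera images.
- stand: Fixed stand on tubular steel feet carrying a grey deck that slopes up 24 degrees from its low front edge (towards the robot). Origin on the bench, 52 mm below the deck's origin; x away from the robot, y left along the deck, z up. The locking pliers are bolted flat on the deck: jaws at the right (-y) end, handles running left, release lever at the far left.
- deck: The sloped deck. Origin on its top surface; axes: x up the slope, y left along its width, z square off it (24 degrees from vertical, leaning to the robot). Surface x -75 to 95, y -129 to 237 mm. A clear splash screen in a steel frame stands square to it at x 138 to 148, y 25 to 155, up to z 170 mm: a hand at the handles must tilt with it. All else on it is under 45 mm tall.
- lower_grip (a point): Grip middle of the fixed lower handle, at x 0, y 90, z 20 mm in the deck frame, axes as the deck: a straight black rubber sleeve along y, 13 mm wide (x), 16 mm deep (z 12 to 28). It does not give: only the upper handle moves, down the slope, so a hand centred between them has to travel down the slope by half of the closing.
- lower_sleeve: The fixed lower handle's rubber sleeve, 13 x 76 x 16 mm, y 48 to 124 mm in the deck frame; this body's origin and axes are those of the deck.
- upper_grip (a point): Grip middle of the moving upper handle, 80 mm from its pivot (deck x 24, y 10 mm), 20 mm off the deck; x across it up the slope, y along it away from the pivot, z as the deck. Same 13 x 16 mm section. Open it slants 0.32 rad away from the lower handle (63 to 67 mm over both sleeves at deck y 90); locked it is parallel to it (37 mm over both).
- upper_sleeve: The moving upper handle's rubber sleeve, 13 x 76 x 16 mm, 38 to 114 mm from the pivot; origin on the handle's pivot at deck level, axes as upper_grip.
- upper_handle (a joint): Angle of the upper handle in rad: 0 open, grows as it is squeezed down the slope towards the lower handle, 0.32 = stop, locked. Dead centre is 0.28: short of it the handle springs open when let go, beyond it it stays locked on a clamped cassette. Squeezing takes up to about 16 N at the grip. The upper jaw closes with it.
- release_lever (a joint): Angle of the release lever in rad: 0 at rest, grows as its free end is pulled down the slope (to the front), 0.55 = stop; sprung back to 0. Its nose pries the upper handle back over centre: locked pliers spring open at about 0.15 to 0.35 rad, the handle jumping up the slope. Takes about 2 to 4 N at the end.
- lever_end (a point): On the release lever, a bare steel bar 12 mm wide, 18 mm deep (z 15 to 33 mm off the deck), along deck y from its pivot (deck x 12, y 140 mm) to a round end, 16 mm in diameter, 78 mm from the pivot. The point is 68 mm from the pivot, 24 mm off the deck (at rest deck x 12, y 208 mm). Axes at rest as the deck; they turn with the lever.
- cassette: Loose filter cassette, 0.27 kg: white block 58 (x) x 52 (y) x 40 (z) mm, grey disc on top, grey cover (10 x 52 x 40 mm) on pins at its +x end. Origin: centre of the block's underside. At the start it lies on the deck, +x up the slope, at deck y about -75 mm, between lower jaw (36 mm wide) and upper pad (32 mm wide). Its y sides are free: 39 mm of room towards the pliers' body.
- cassette_mid (a point): Centre of the cassette's white block, 20 mm above its underside; axes as cassette.
- cover (a joint): How far the cassette's end cover is pressed on, in m: 0 = 6 mm proud, 0.006 = fully home against the white block. A tight fit (about 14 N): it stays where it is pushed.
- basket: Fixed white plastic basket with slotted walls, open on top, 173 (x) x 158 (y) mm over all, inside 160 x 146 mm, 69 mm high. Origin: centre of its underside; z up. Inner floor 2 mm up.
- cassette_a: Bystander: loose dark grey tube cassette, 31 x 133 x 68 mm, near the front edge between stand and basket. Origin: centre of its underside.
- sample_rack: Bystander: loose narrow white sample rack, 27 x 140 x 58 mm, right of the basket. Origin: centre of its underside.
- beaker: Bystander: loose white beaker, 65 mm wide, 80 mm high, behind the stand. Origin: centre of its underside.

How it is judged:
By the outcome, as a careful person would: the job done as asked, in the order asked, and still so for the second after the job is handed in, with the robot touching nothing.
It also fails if it takes over 72 s, if anything falls off the work surface, if the arm or the gripper's body presses on something with over 40 N, if the wrist force passes 120 N, or if a joint passes its speed limit or range.

### The arm

A 7-joint arm with a two-finger parallel gripper is mounted at the origin on a cart in front of the work surface, level with it; the furniture and walls round the work are solid. World frame = base frame: x ahead of the robot, y to its left, z up, the work surface at z = 0. Lengths are in m, angles in rad, forces in N, time in s.
With the tool pointing down it reaches from about 0.425 to 0.925 m from the base axis. Payload 6.8 kg.
Tool frame: the origin (TCP) lies between the finger pads; the fingertips stand 17 mm ahead of it and the grasp point (between the pads) lies 2 mm behind it; z points along the fingers, x is the direction in which the jaws open and shut, and the axes are right-handed (so a half turn about z gives the same grasp; the last joint's range is limited). The gripper opens to 88 mm and grips with 3 to 60 N. Pads are 20 mm wide; open, the fingers measure 115 mm over their backs; the gripper's body (75 mm by 178 mm) begins 61 mm behind the grasp point.
Start: joints at [-1.25, 0.477, 0.022, 1.555, -0.011, 1.109, -0.083], TCP at [0.281, 0.614, 0.24] pointing down, gripper open.
Joint ranges: [-2.96, 2.96], [-0.34, 2.1], [-1.41, 1.46], [0.24, 2.44], [-1.37, 4.51], [0.17, 1.92], [-2.96, 2.96]. Speed limits (rad/s): [2.39, 2.39, 3.14, 3.14, 3.14, 3.14, 3.14].

### API

Orientations are given as a 3x3 rotation matrix whose columns are the frame's x, y, z axes.
In Python, from workcell import env gives the robot as it stands.
- The arm moves only by the tool move_arm, never from a script. Its argument "increments" is a list of rows, each a list of 7 numbers: the shift along the tool's x, y, z in mm, then the turn, a rotation vector about the tool's x, y, z in rad, then the gripper's target within -1 to 1 (shut at 1, half-way at 0, fully open at -1). In form: [[x, y, z, rx, ry, rz, grip], ...]. A call has 1 to 12 rows; each row is the pose to reach, as a shift and turn from the pose measured when the call began, along the tool's axes at that moment; what a row does not reach only later rows make up. A row lasts 1/8 s, in which the tool goes at most 62.5 mm and 10.7 degrees, less where a joint would pass 70% of its speed; a pose out of reach is approached as far as the arm can. A call with a gripper value outside its range is refused whole. The fingers move at their own pace and stop on an object; "squeeze" is the grip in N (left out, the last holds). Time passes only in rows, so rows that repeat a pose let the fingers close. It gives the time, the measured TCP pose, the force and the opening at its end, in the units of the state.
- env.get_obs(): the state, without advancing time (a new reading comes with each control period).
- env.snapshot(name): name is "scene" or "top"; returns a dict with "image" (400x640x3 uint8, red, green, blue), "z_map" (400x640 float32, m along the optical axis (not along the pixel's ray), 0 where there is no reading), "fx", "fy", "cx", "cy" (pixels), "cam_to_world" (4x4, takes a point from camera to world coordinates). Camera axes: x right, y down, z forward; pixel columns grow to the right and rows downward; lengths in m; the calibration is good to about 2 mm. A picture is of the moment at which its call begins.
- env.job_done(): hands the job in, once; it reports no verdict.
The state is a dict: "t": time; "qpos": joint angles; "joint_vel": joint speeds; "tau": joint torques, N m; "tool_pos": TCP position; "eef_rot": TCP orientation; "wrist_force": force on the tool from outside, world axes, zero at the start; "ft_torque": the same for the moment, N m; "grip_width": finger opening in m.
Only numpy, scipy, OpenCV 4.12 (cv2) and the standard library are available. Lean on these libraries where they do the work, as an engineer would, in place of code of your own. Each camera call takes 0.05 s, during which the arm holds its last target.

## Working session

There is one attempt and no reset: what is moved stays moved. The work goes in short steps, Python scripts to look and compute and a tool call to move; the robot and the scene stay as the last step left them, time stands still between calls to the robot, and variables do not carry over. Pictures are saved under pics/ and viewed, and the job is handed in when it is done.

Besides the shell and the picture viewer there is one more tool, called after "Call:" as a command line: name --pt "numbers of a row" for each row, then --argument value for the rest. move_arm: Moves the arm, as the interface text tells. Its arguments: {"type":"object","properties":{"increments":{"type":"array","items":{"type":"array","items":{"type":"number"}}},"squeeze":{"type":"number"}},"required":["increments"]}

```bash
ls; mkdir -p pics; python3 - <<'E'
from workcell import env
import cv2,numpy as np
o=env.get_obs()
for k,v in o.items(): print(k,np.round(v,3).tolist())
for n in("scene","top"):
    s=env.snapshot(n); cv2.imwrite(f"pics/{n}0.png",s["image"][:,:,::-1]); np.savez(f"pics/{n}0.npz",**s)
    print(n,s["fx"],s["fy"],s["cx"],s["cy"],s["cam_to_world"].round(4).tolist())
E
```

```text
pics
t 0.0
qpos [-1.25, 0.478, 0.022, 1.556, -0.011, 1.109, -0.083]
joint_vel [0.0, -0.003, 0.001, -0.001, 0.0, 0.001, 0.003]
tau [0.001, -58.286, 1.535, -27.261, -0.054, 0.017, 0.0]
tool_pos [0.28, 0.613, 0.239]
eef_rot [[0.416, 0.909, -0.001], [0.909, -0.416, -0.002], [-0.002, 0.0, -1.0]]
wrist_force [-0.534, 0.031, -0.34]
ft_torque [0.011, 0.06, -0.03]
grip_width 0.088
scene 374.47557560648767 374.47557560648767 326.22528301767085 194.5127629741363 [[0.5247, -0.4581, 0.7175, -0.4895], [-0.8513, -0.2743, 0.4473, -0.8029], [-0.0081, -0.8455, -0.5339, 0.8574], [0.0, 0.0, 0.0, 1.0]]
top 498.49614836197907 498.49614836197907 329.70534897089317 195.76405489490338 [[-0.1467, -0.8843, 0.4433, -0.3376], [-0.9891, 0.1355, -0.0571, -0.0317], [-0.0096, -0.4468, -0.8946, 1.9079], [0.0, 0.0, 0.0, 1.0]]
```

View pics/scene0.png

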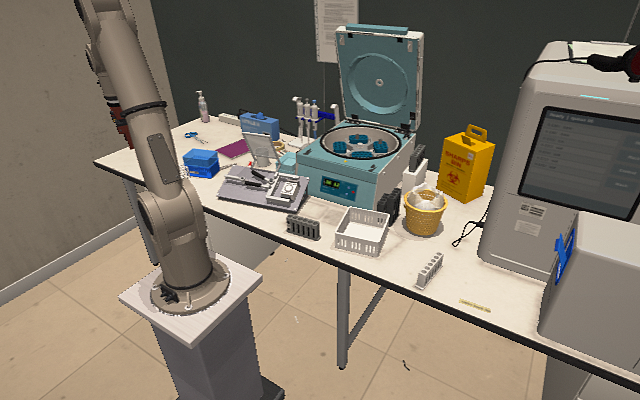

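View pics/top0.png

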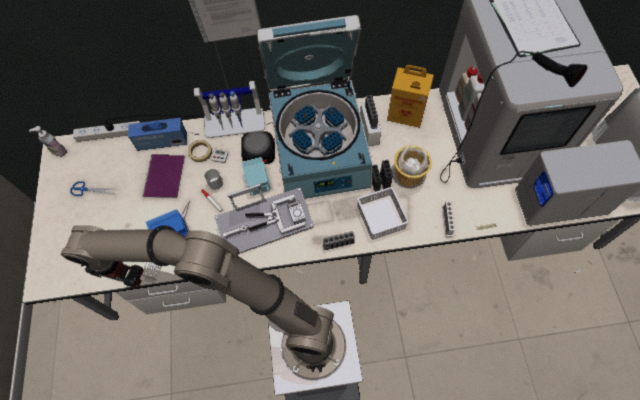

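The top view shows the stand's deck around (265,220), with the cassette at (292,213) and the basket at (383,215). In the scene view the deck is around (262,187) and the basket at (362,232). I'll zoom in on these.

```bash
python3 - <<'E'
import cv2,numpy as np
a=cv2.imread("pics/top0.png")[180:260,205:325]; b=cv2.imread("pics/scene0.png")[130:220,205:325]
cv2.imwrite("pics/ztop.png",cv2.resize(a,None,fx=6,fy=6,interpolation=cv2.INTER_CUBIC))
cv2.imwrite("pics/zsc.png",cv2.resize(b,None,fx=6,fy=6,interpolation=cv2.INTER_CUBIC))
for n in("scene","top"):
    d=np.load(f"pics/{n}0.npz"); z=d["z_map"]; v,u=np.mgrid[:400,:640]
    P=np.stack([(u-d["cx"])/d["fx"]*z,(v-d["cy"])/d["fy"]*z,z,np.ones_like(z)],-1)@d["cam_to_world"].T
    np.save(f"pics/{n}P.npy",P[...,:3])
    print(n,(z>0).mean())
    for p in ([(225,205),(262,190),(286,186),(362,235)] if n=="scene" else [(235,225),(292,213),(383,215),(250,236),(100,270)]): print(p,P[p[1],p[0],:3].round(3))
E
```

```text
scene 0.99604296875
(225, 205) [0.377 0.228 0.002]
(262, 190) [0.489 0.119 0.05 ]
(286, 186) [0.507 0.006 0.095]
(362, 235) [ 0.491 -0.344  0.003]
top 0.99581640625
(235, 225) [0.501 0.246 0.069]
(292, 213) [0.51  0.013 0.088]
(383, 215) [ 0.482 -0.36   0.005]
(250, 236) [0.456 0.193 0.043]
(100, 270) [0.244 0.611 0.44 ]
```

View pics/ztop.png

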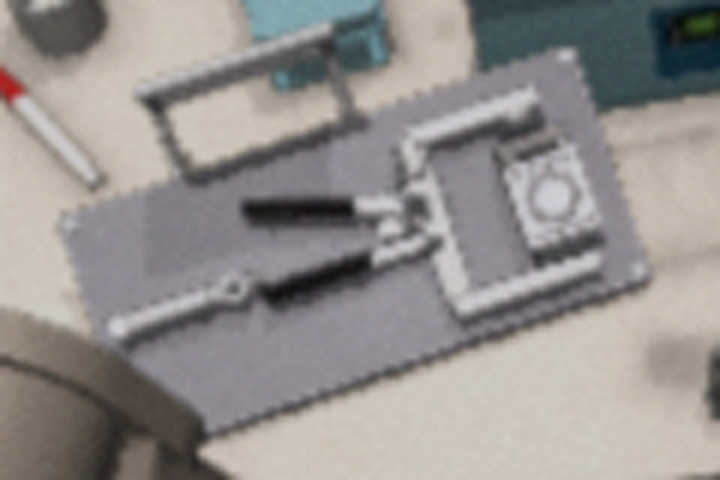

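View pics/zsc.png

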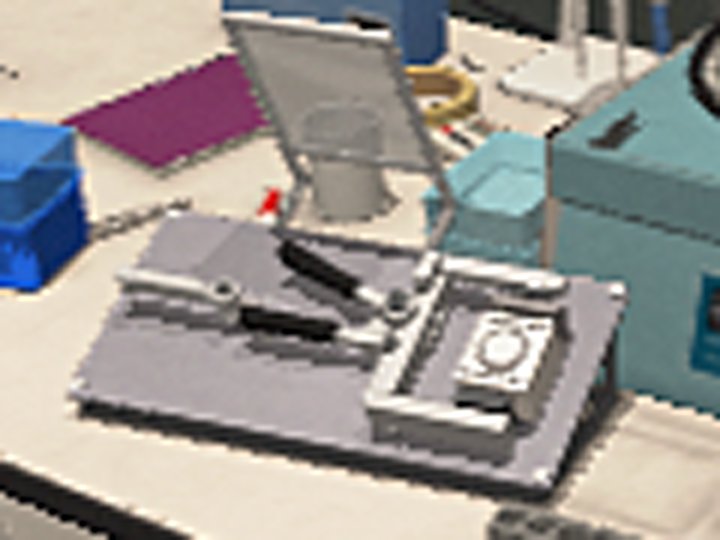

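```bash
cat > h.py <<'E'
import numpy as np
from scipy.optimize import least_squares
def deckR(yaw):
    c,s=np.cos(yaw),np.sin(yaw); t=np.radians(24)
    x=np.array([c*np.cos(t),s*np.cos(t),np.sin(t)]); y=np.array([-s,c,0.]); return np.stack([x,y,np.cross(x,y)],1)
E
python3 - <<'E'
import cv2,numpy as np
from h import *
rng=np.random.default_rng(0)
for n,box in(("scene",(130,225,205,325)),("top",(180,262,205,325))):
    P=np.load(f"pics/{n}P.npy"); im=cv2.imread(f"pics/{n}0.png").astype(int)
    sub=np.zeros((400,640),bool); sub[box[0]:box[1],box[2]:box[3]]=1
    B,G,R=im[...,0],im[...,1],im[...,2]
    m=sub&(B>R)&(abs(R-G)<14)&(R>70)&(R<170)&(P[...,2]>0.01)&(P[...,2]<.13)&(B-R<30)
    Q=P[m]
    best=None
    for _ in range(400):
        a=Q[rng.choice(len(Q),3,False)]; nn=np.cross(a[1]-a[0],a[2]-a[0]); nn/=np.linalg.norm(nn)+1e-12
        d=abs((Q-a[0])@nn); k=(d<.003).sum()
        if best is None or k>best[0]: best=(k,a[0],nn)
    I=abs((Q-best[1])@best[2])<.004; Qi=Q[I]; c=Qi.mean(0); nn=np.linalg.svd(Qi-c,full_matrices=False)[2][2]; nn*=np.sign(nn[2])
    print(n,len(Q),len(Qi),"normal",nn.round(3),"tilt",np.degrees(np.arccos(nn[2])).round(2),"yaw",np.degrees(np.arctan2(-nn[1],-nn[0])).round(2))
    # all pts within plane
    on=sub&(abs((P-c)@nn)<.005)&m
    yaw=np.arctan2(-nn[1],-nn[0])
    # boundary rect: project to horiz-like basis
    R0=deckR(yaw); q=(P[on]-c)@R0[:,:2]
    r=cv2.minAreaRect((q*1000).astype(np.float32)); print(r)
    bx=cv2.boxPoints(r)/1000@R0[:,:2].T+c; print(bx.round(4))
    # mask image
    o=cv2.imread(f"pics/{n}0.png"); o[on]=(0,255,0)
    cv2.imwrite(f"pics/m_{n}.png",cv2.resize(o[box[0]:box[1],box[2]:box[3]],None,fx=5,fy=5,interpolation=0))
E
```

```text
scene 43 14 normal [ 0.113 -0.01   0.994] tilt 6.54 yaw 175.19
((9.279678344726562, 52.697418212890625), (365.5997314453125, 392.0146179199219), 7.286587238311768)
[[ 0.9593  0.1135 -0.0067]
 [ 0.9466  0.5047  0.0135]
 [ 0.6126  0.4863  0.161 ]
 [ 0.6252  0.095   0.1408]]
top 2463 1189 normal [-0.402 -0.097  0.91 ] tilt 24.43 yaw 13.62
((0.11702728271484375, -19.879745483398438), (363.8255310058594, 177.24168395996094), 89.64497375488281)
[[ 0.4729 -0.0691  0.0201]
 [ 0.6306 -0.0321  0.0922]
 [ 0.5469  0.322   0.0931]
 [ 0.3893  0.2849  0.0211]]
```

View pics/m_scene.png

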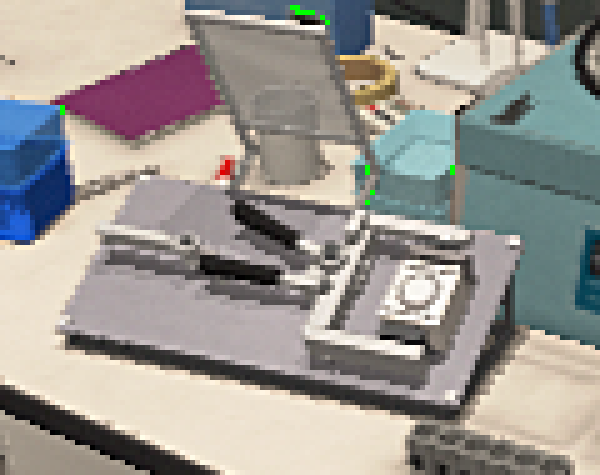

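View pics/m_top.png

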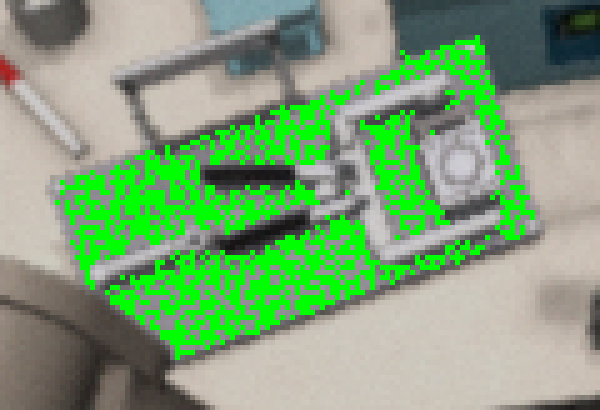

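```bash
cat >> h.py <<'E'
import cv2
def load(n,i): return np.load(f"pics/{n}{i}.npz")
def proj(d,p):
    W=d["cam_to_world"]; c=(np.atleast_2d(p)-W[:3,3])@W[:3,:3]
    return np.stack([d["fx"]*c[:,0]/c[:,2]+d["cx"],d["fy"]*c[:,1]/c[:,2]+d["cy"]],1)
def ray(d,u,v):
    W=d["cam_to_world"]; r=W[:3,:3]@np.array([(u-d["cx"])/d["fx"],(v-d["cy"])/d["fy"],1.]); return W[:3,3],r/np.linalg.norm(r)
def hit(d,u,v,p0,n):
    o,r=ray(d,u,v); return o+r*((p0-o)@n)/(r@n)
def tri(ds,uvs):
    A=np.zeros((3,3));b=np.zeros(3)
    for d,(u,v) in zip(ds,uvs):
        o,r=ray(d,u,v); M=np.eye(3)-np.outer(r,r); A+=M;b+=M@o
    return np.linalg.solve(A,b)
E
python3 - <<'E'
from h import *
for n,box in(("scene",(130,225,205,325)),("top",(180,262,205,325))):
    d=load(n,0); im=d["image"].astype(int); P=np.load(f"pics/{n}P.npy")
    m=np.zeros((400,640),np.uint8); s=(slice(box[0],box[1]),slice(box[2],box[3]))
    m[s]=(im.max(-1)[s]<60)
    k,l,st,c=cv2.connectedComponentsWithStats(m)
    for i in range(1,k):
        if st[i,4]>15: print(n,st[i],c[i].round(2))
    W=np.zeros((400,640),np.uint8); W[s]=(im.min(-1)[s]>185)
    k,l,st,c=cv2.connectedComponentsWithStats(W)
    for i in range(1,k):
        if st[i,4]>4: print(n,"white",st[i],c[i].round(2))
    # bench height near the stand
    bw=(im.min(-1)>180)&(P[...,0]>.3)&(P[...,0]<.9)&(P[...,1]>-.5)&(P[...,1]<.5)&(abs(P[...,2])<.02)
    print(n,"bench z",np.median(P[...,2][bw]).round(4))
E
```

```text
scene [280 130  18   7  83] [289.58 132.16]
scene [303 130   4   6  19] [304.11 132.63]
scene [310 130   4   8  25] [311.2 133.6]
scene [317 130   8  19  66] [320.64 137.05]
scene [252 170  12  10  48] [257.35 174.5 ]
scene [245 181  16   6  57] [252.07 183.74]
scene [297 188  11  23  52] [302.79 199.4 ]
scene [219 197  78  17 182] [257.38 205.1 ]
scene [205 208  42  17 187] [223.46 216.88]
scene white [205 130  39  21 542] [220.7  137.78]
scene white [242 132  28   4  31] [255.55 133.45]
scene white [278 133  30  20 255] [292.78 141.5 ]
scene white [309 138   5   5  18] [310.67 139.83]
scene white [275 146   4   2   5] [276.2 146.2]
scene white [281 150   5   4   6] [282.67 151.83]
scene white [218 153  36  14 229] [236.52 160.58]
scene white [277 152   6   4   8] [279.5 153.5]
scene white [259 159  18  12  85] [270.99 165.24]
scene white [ 205  167   83   58 1559] [238.61 204.92]
scene white [274 172   4   4   9] [275.56 173.67]
scene white [279 173  20   5  44] [288.55 174.98]
scene white [265 176  24  26 110] [274.55 192.65]
scene white [306 177   3   2   5] [307.2 177.6]
scene w
[... 799 characters left out ...]
82.8 199.2]
top white [208 197  12  12  22] [213.5  202.05]
top white [235 200   4   5   9] [236.44 201.89]
top white [298 206   5   5  10] [300.3 207.9]
top white [291 208   5  11  16] [292.38 213.88]
top white [205 210   5   4   6] [206.67 211.33]
top white [274 210   4   3   6] [275.83 211.  ]
top white [294 210   6   5  23] [296.78 212.13]
top white [265 213   6   2  11] [267.73 213.45]
top white [301 212   3   4   7] [302.14 213.71]
top white [277 214   3   5   9] [277.89 216.67]
top white [205 220  12  14  74] [210.95 226.27]
top white [278 220  26  12  64] [286.39 225.97]
top white [223 233   3   3   6] [224.17 233.83]
top white [248 233  66  29 905] [284.58 250.54]
top bench z 0.0011
```

```bash
cat > fit.py <<'E'
from h import *
S,T=load("scene",0),load("top",0)
zs=lambda U,V,u0,v0:((U+.5)/6-.5+u0,(V+.5)/6-.5+v0)
up=(24+76*np.sin(.32),10+76*np.cos(.32),20)
F=[(S,(252.07,183.74),(0,86,20),2),(S,(257.35,174.5),up,2),(T,(257.26,226.32),(0,86,20),2),(T,(254.37,214.71),up,2),
(S,zs(168,207,205,130),(95,237,0),1),(S,zs(75,400,205,130),(-75,237,0),1),(S,zs(553,490,205,130),(-75,-129,0),1),(S,zs(628,285,205,130),(95,-129,0),1),
(T,zs(60,216,205,180),(95,237,0),1),(T,zs(652,277,205,180),(-75,-129,0),1),(T,zs(580,46,205,180),(95,-129,0),1),
(T,zs(115,330,205,180),(12,216,26),1),(S,zs(125,278,205,130),(12,217,26),1)]
def res(p):
    R=deckR(p[0]); o=np.array(p[1:4]); return np.concatenate([w*(proj(d,R@(np.array(q)/1000)+o)[0]-uv) for d,uv,q,w in F]+[[(p[3]-.052)/.002]])
r=least_squares(res,[np.radians(13.6),.47,.1,.052])
if __name__=="__main__":
    print(np.degrees(r.x[0]),r.x[1:]); print(r.fun[:-1].reshape(-1,2).round(2))
    for n,d,box in(("scene",S,(130,225,205,325)),("top",T,(180,262,205,325))):
        im=cv2.imread(f"pics/{n}0.png")[box[0]:box[1],box[2]:box[3]]; im=cv2.resize(im,None,fx=6,fy=6,interpolation=cv2.INTER_CUBIC)
        R=deckR(r.x[0]);o=r.x[1:]
        def L(pts,c):
            q=proj(d,np.array(pts)/1000@R.T+o); q=((q-[box[2],box[0]]+.5)*6-.5); cv2.polylines(im,[q.round().astype(int)],True,c,1)
        L([(-75,-129,0),(95,-129,0),(95,237,0),(-75,237,0)],(0,255,0))
        L([(-6.5,48,28),(6.5,48,28),(6.5,124,28),(-6.5,124,28)],(0,255,255))
        L([(6,140,33),(18,140,33),(18,218,33),(6,218,33)],(0,0,255))
        a=.32;e=np.array([np.cos(a),-np.sin(a),0]);f=np.array([np.sin(a),np.cos(a),0]);p=np.array([24,10,28])
        L([p+e*i+f*j for i,j in((-6.5,38),(6.5,38),(6.5,114),(-6.5,114))],(255,255,0))
        L([(138,25,0),(138,25,170),(138,155,170),(138,155,0)],(255,0,255))
        cv2.imwrite(f"pics/ov_{n}.png",im)
E
python3 fit.py
```

```text
12.335473252826842 [0.50656603 0.07585677 0.05374632]
[[ 1.47  0.3 ]
 [ 1.67  0.97]
 [-0.17  0.26]
 [-0.32  0.21]
 [-0.21 -0.11]
 [-2.06 -1.19]
 [-1.16 -0.2 ]
 [ 0.34 -0.1 ]
 [-1.22  0.92]
 [ 0.06  0.71]
 [-1.47  0.08]
 [ 0.93 -0.14]
 [ 0.58 -0.13]]
```

```bash
python3 -c "
import cv2
a=cv2.imread('pics/ov_scene.png');b=cv2.imread('pics/ov_top.png')
cv2.imwrite('pics/ov1.png',cv2.resize(cv2.vconcat([a,b]),None,fx=.55,fy=.55))"
```

```text
(no output)
```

View pics/ov_top.png

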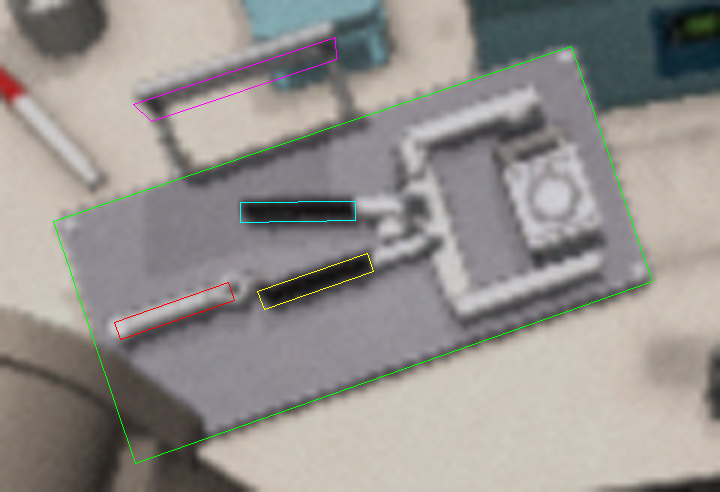

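View pics/ov_scene.png

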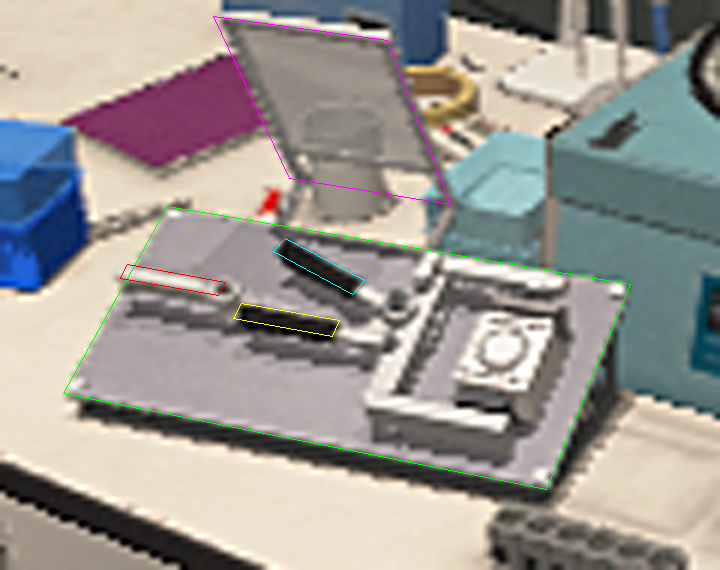

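```bash
cat >> h.py <<'E'
from scipy.spatial.transform import Rotation as Ro
def dk(yaw,o): return deckR(yaw),np.array(o)
YAW=np.radians(12.34); O=np.array([.5066,.0759,.0530])
RD=deckR(YAW)
RT=np.stack([RD[:,0],-RD[:,1],-RD[:,2]],1)
def inc(obs,p,R=None):
    Rc=np.array(obs["eef_rot"]); 
    U,_,V=np.linalg.svd(Rc); Rc=U@V
    d=Rc.T@(np.array(p)-obs["tool_pos"])*1000
    return d.round(1), (Ro.from_matrix(Rc.T@R).as_rotvec().round(3) if R is not None else None)
def w(q): return RD@(np.array(q)/1000)+O
def dd(p): return ((np.array(p)-O)@RD*1000).round(1)
E
python3 - <<'E'
from workcell import env
from h import *
o=env.get_obs()
for q in [(26,90,230),(26,90,24),(38,208,24)]: print(q,w(q).round(3),*inc(o,w(q),RT))
E
```

```text
(26, 90, 230) [0.419 0.149 0.274] [-364.8  319.3  -34.3] [-0.193  0.39   0.913]
(26, 90, 24) [0.501 0.167 0.086] [-314.2  386.3  153.9] [-0.193  0.39   0.913]
(38, 208, 24) [0.487 0.284 0.09 ] [-213.3  324.2  148.8] [-0.193  0.39   0.913]
```

Call:
move_arm --pt "-60 50 -40 -0.03 0.06 0.15 -1" --pt "-120 105 -40 -0.06 0.12 0.3 -1" --pt "-180 160 -40 -0.1 0.2 0.46 -1" --pt "-240 210 -35 -0.13 0.26 0.61 -1" --pt "-300 265 -35 -0.16 0.33 0.76 -1" --pt "-365 319 -34 -0.193 0.39 0.913 -1" --pt "-365 319 -34 -0.193 0.39 0.913 -1" --pt "-365 319 -34 -0.193 0.39 0.913 -1" --pt "-365 319 -34 -0.193 0.39 0.913 -1" --pt "-365 319 -34 -0.193 0.39 0.913 -1" --squeeze 30

```text
t: 1.35
tool_pos: [0.4187, 0.1495, 0.2735]
eef_rot: [[0.892, 0.214, 0.398], [0.195, -0.977, 0.088], [0.407, -0.001, -0.913]]
wrist_force: [-0.1, 0.3, 0.1]
grip_width: 0.0879
```

Call:
move_arm --pt "0 0 50 0 0 0 -1" --pt "0 0 100 0 0 0 -1" --pt "0 0 150 0 0 0 -1" --pt "0 0 180 0 0 0 -1" --pt "0 0 180 0 0 0 -1"

```text
t: 1.98
tool_pos: [0.4867, 0.1639, 0.1105]
eef_rot: [[0.895, 0.216, 0.391], [0.202, -0.976, 0.077], [0.399, 0.01, -0.917]]
wrist_force: [0.7, -0.7, -0.2]
grip_width: 0.0878
```

```bash
cat > look.py <<'E'
import sys; from workcell import env; from h import *
i=sys.argv[1]; o=env.get_obs(); print("t",o["t"],"deck tcp",dd(o["tool_pos"]),"w",np.round(o["grip_width"],4),"F",np.round(o["wrist_force"],1))
ims=[]
for n,b in(("scene",(130,222,205,325)),("top",(170,262,205,325))):
    s=env.snapshot(n); np.savez(f"pics/{n}{i}.npz",**s)
    a=s["image"][b[0]:b[1],b[2]:b[3],::-1]; ims.append(cv2.resize(a,None,fx=3.3*2,fy=3.3*2,interpolation=cv2.INTER_CUBIC))
im=cv2.hconcat(ims); cv2.imwrite(f"pics/look{i}.png",cv2.resize(im,(800,306)) if len(sys.argv)<3 else ims[int(sys.argv[2])])
E
python3 look.py 1
```

```text
t 1.975 deck tcp [22.8 90.2 52.8] w 0.0878 F [ 0.7 -0.7 -0.2]
```

View pics/look1.png

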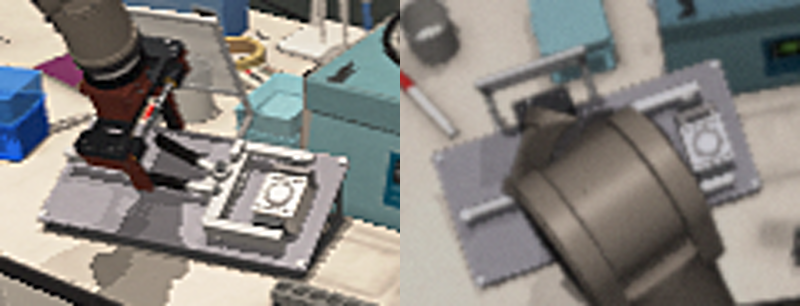

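The fingers straddle both sleeves: in the left view the lower finger is at (148,180) and the upper one is behind the upper sleeve. Next I'll work out the exact descent.

```bash
python3 - <<'E'
from workcell import env
from h import *
o=env.get_obs(); print(dd(o["tool_pos"]),*inc(o,w((26,90,24)),RT))
E
```

```text
[23.3 88.9 53.4] [ 3.  -1.3 29.3] [0.008 0.008 0.005]
```

Call:
move_arm --pt "3 -1 10 0.008 0.008 0.005 -1" --pt "3 -1 20 0.008 0.008 0.005 -1" --pt "3 -1 29 0.008 0.008 0.005 -1" --pt "3 -1 29 0.008 0.008 0.005 -1" --pt "3 -1 29 0.008 0.008 0.005 -1"

```text
t: 2.7
tool_pos: [0.5008, 0.1671, 0.0861]
eef_rot: [[0.892, 0.214, 0.397], [0.196, -0.977, 0.087], [0.407, 0.0, -0.914]]
wrist_force: [-0.2, 0.5, -0.2]
grip_width: 0.0874
```

```bash
python3 look.py 2 0
```

```text
t 2.7 deck tcp [26.1 90.3 24.6] w 0.0874 F [-0.2  0.5 -0.2]
```

View pics/look2.png

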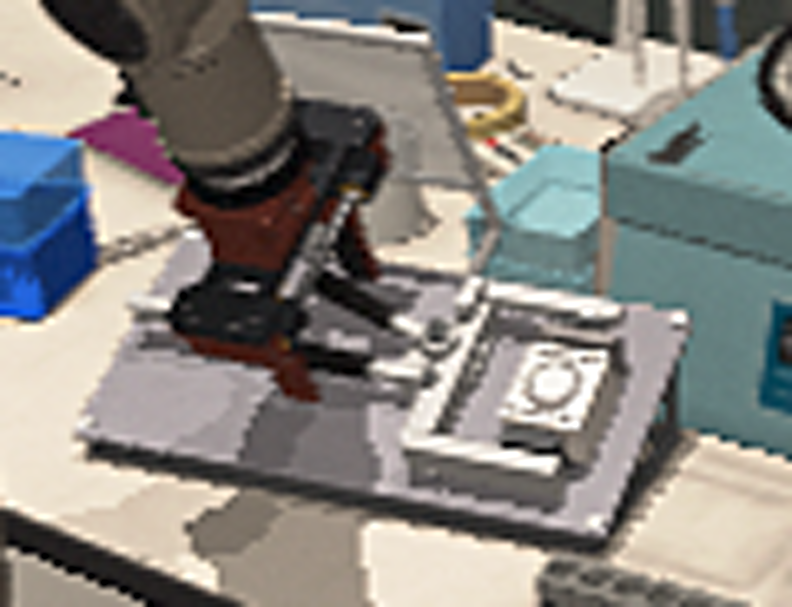

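Call:
move_arm --pt "0 0 0 0 0 0 -0.6" --pt "0 0 0 0 0 0 -0.5" --pt "-0.5 0 0 0 0 0 -0.43" --pt "-1 0 0 0 0 0 -0.4" --pt "-1.5 0 0 0 0 0 -0.4" --pt "-1.5 0 0 0 0 0 -0.4" --squeeze 35

```text
t: 3.55
tool_pos: [0.4998, 0.1671, 0.0859]
eef_rot: [[0.892, 0.215, 0.398], [0.196, -0.977, 0.088], [0.408, -0.0, -0.913]]
wrist_force: [0.9, 2.1, 1.4]
grip_width: 0.0612
```

Call:
move_arm --pt "-2 0 0 0 0 0 -0.3" --pt "-3 0 0 0 0 0 -0.25" --pt "-4 0 0 0 0 0 -0.2" --pt "-5 0 0 0 0 0 -0.16" --pt "-6 0 0 0 0 0 -0.11" --pt "-6 0 0 0 0 0 -0.11"

```text
t: 4.3
tool_pos: [0.4943, 0.1659, 0.0833]
eef_rot: [[0.892, 0.215, 0.398], [0.196, -0.977, 0.088], [0.408, -0.0, -0.913]]
wrist_force: [-0.0, 0.9, 1.4]
grip_width: 0.0493
```

```bash
python3 look.py 3 0
```

```text
t 4.3 deck tcp [19.  90.6 24.8] w 0.0493 F [-0.   0.9  1.4]
```

View pics/look3.png

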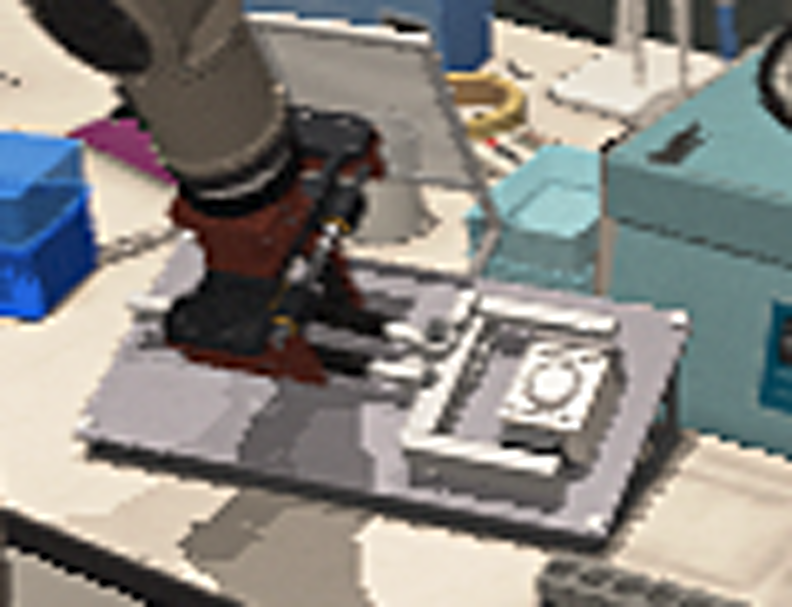

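The upper handle is following the finger and the wrist force is small. I'll keep closing.

Call:
move_arm --pt "-2 0 0 0 0 0 -0.05" --pt "-3.5 0 0 0 0 0 0" --pt "-4.5 0 0 0 0 0 0.05" --pt "-5.5 0 0 0 0 0 0.1" --pt "-6.5 0 0 0 0 0 0.14" --pt "-7 0 0 0 0 0 0.18" --pt "-7 0 0 0 0 0 0.2" --pt "-7 0 0 0 0 0 0.2"

```text
t: 5.4
tool_pos: [0.4889, 0.164, 0.0808]
eef_rot: [[0.892, 0.213, 0.399], [0.195, -0.977, 0.087], [0.408, 0.001, -0.913]]
wrist_force: [5.9, 1.4, -0.4]
grip_width: 0.0363
```

Call:
move_arm --pt "0 0 0 0 0 0 0.3" --pt "0 0 0 0 0 0 0.3" --pt "0 0 0 0 0 0 0.3" --squeeze 45

```text
t: 5.78
tool_pos: [0.4889, 0.164, 0.0807]
eef_rot: [[0.892, 0.214, 0.399], [0.195, -0.977, 0.087], [0.408, 0.001, -0.913]]
wrist_force: [3.4, 1.5, 0.4]
grip_width: 0.0365
```

```bash
python3 look.py 4 0
```

```text
t 5.775 deck tcp [12.7 89.8 24.7] w 0.0365 F [3.4 1.5 0.4]
```

View pics/look4.png

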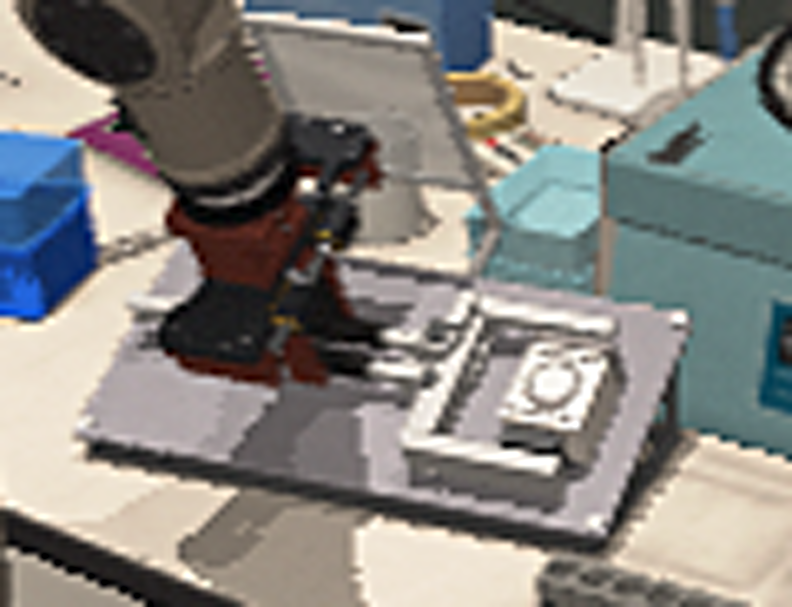

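The width has stalled at 36.5 mm, so the handles are hard against the stop. I'll open, back off and check the lock.

Call:
move_arm --pt "0 0 0 0 0 0 0" --pt "0 0 0 0 0 0 -0.3" --pt "0 0 0 0 0 0 -0.7" --pt "0 0 0 0 0 0 -1" --pt "0 0 -30 0 0 0 -1" --pt "0 0 -70 0 0 0 -1" --pt "0 0 -110 0 0 0 -1" --pt "0 0 -130 0 0 0 -1" --pt "0 -60 -130 0 0 0 -1" --pt "0 -118 -130 0 0 0 0" --pt "0 -118 -130 0 0 0 1" --pt "0 -118 -130 0 0 0 1"

```text
t: 7.38
tool_pos: [0.4115, 0.2672, 0.1988]
eef_rot: [[0.892, 0.214, 0.398], [0.196, -0.977, 0.086], [0.407, 0.002, -0.913]]
wrist_force: [-0.4, -0.5, 0.1]
grip_width: 0.061
```

```bash
python3 look.py 5
```

```text
t 7.375 deck tcp [ 11.8 207.2 154.4] w 0.061 F [-0.4 -0.5  0.1]
```

View pics/look5.png

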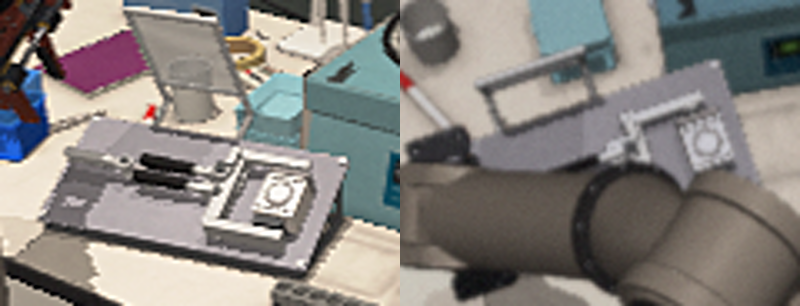

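```bash
python3 - <<'E'
from h import *
a=load("scene",0)["image"][160:222,250:325,::-1];b=load("scene",5)["image"][160:222,250:325,::-1]
cv2.imwrite("pics/cmp.png",cv2.resize(cv2.hconcat([a,b]),None,fx=5,fy=5,interpolation=cv2.INTER_CUBIC))
E
```

```text
(no output)
```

View pics/cmp.png

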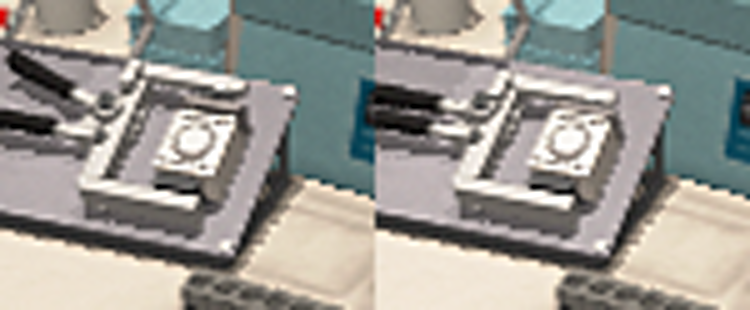

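The handles stay locked and parallel at (165,160) and (165,180) in the left view, and the cover edge sits against the block. Now the lever.

Call:
move_arm --pt "27 -1 0 0 0 0 1" --pt "29 -1 50 0 0 0 1" --pt "29 -1 90 0 0 0 1" --pt "29 -1 90 0 0 0 1" --pt "29 -1 110 0 0 0 1" --pt "29 -1 129 0 0 0 1" --pt "29 -1 129 0 0 0 1" --pt "29 -1 129 0 0 0 1" --squeeze 20

```text
t: 8.48
tool_pos: [0.4892, 0.2836, 0.0944]
eef_rot: [[0.892, 0.211, 0.4], [0.193, -0.977, 0.085], [0.409, 0.001, -0.913]]
wrist_force: [0.2, -0.8, -0.2]
grip_width: 0.0006
```

```bash
python3 look.py 6 0
```

```text
t 8.475 deck tcp [ 41.8 206.6  26.7] w 0.0006 F [ 0.2 -0.8 -0.2]
```

View pics/look6.png

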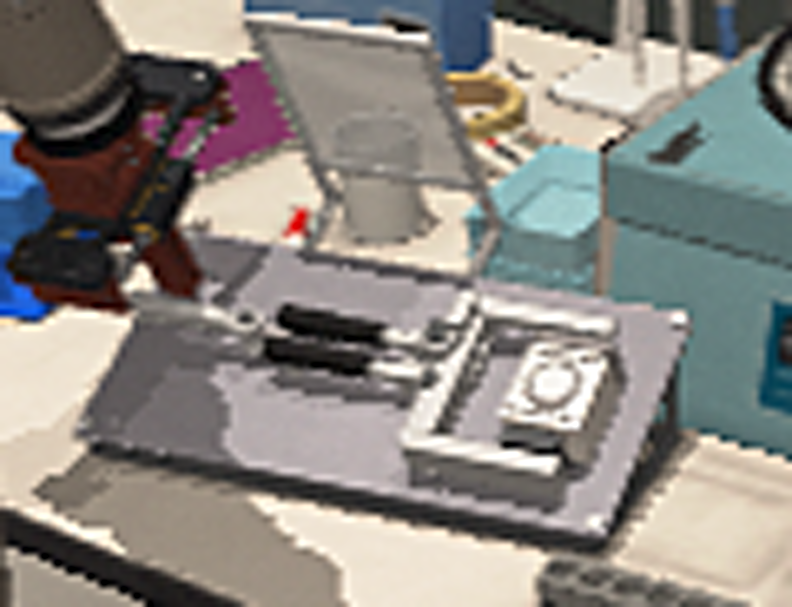

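The closed fingers stand behind the lever end at (180,285), upslope of it. Pulling down the slope.

Call:
move_arm --pt "-5 0 0 0 0 0 1" --pt "-10 0 0 0 0 0 1" --pt "-15 0 0 0 0 0 1" --pt "-19 0 0 0 0 0 1" --pt "-22 0 0 0 0 0 1" --pt "-25 0 0 0 0 0 1" --pt "-25 0 0 0 0 0 1"

```text
t: 9.45
tool_pos: [0.4665, 0.2788, 0.0838]
eef_rot: [[0.892, 0.212, 0.4], [0.194, -0.977, 0.085], [0.408, 0.001, -0.913]]
wrist_force: [0.7, -0.9, 0.4]
grip_width: 0.0005
```

```bash
python3 look.py 7 0
```

```text
t 9.45 deck tcp [ 16.4 206.8  26.4] w 0.0005 F [ 0.7 -0.9  0.4]
```

View pics/look7.png

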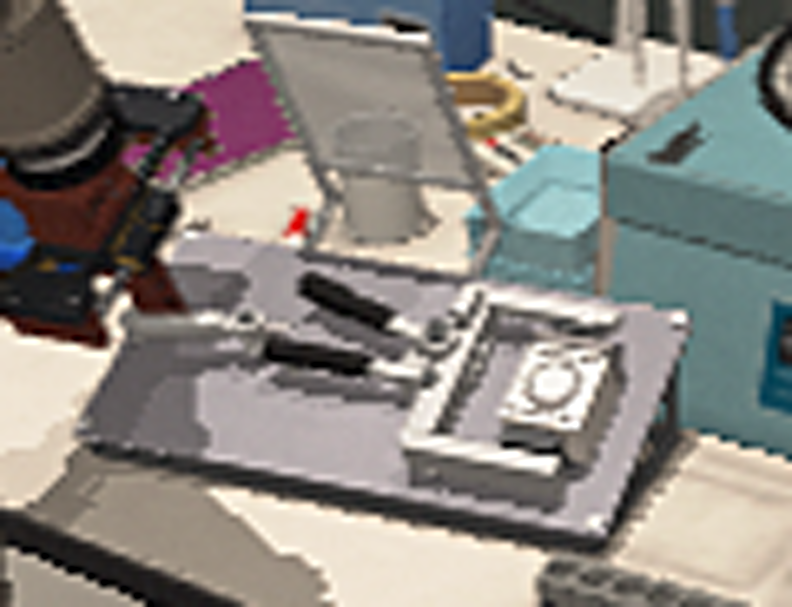

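The pliers sprang open: the upper handle is back up the slope at (345,300). I'll ease the lever back, retreat, and measure the cassette and basket.

Call:
move_arm --pt "5 0 0 0 0 0 1" --pt "10 0 0 0 0 0 1" --pt "16 0 0 0 0 0 1" --pt "25 0 -5 0 0 0 1" --pt "25 0 -40 0 0 0 1" --pt "25 0 -90 0 0 0 1" --pt "15 -20 -130 0 0 0 0" --pt "0 -40 -160 0 0 0 -0.6" --pt "0 -60 -180 0 0 0 -0.6" --pt "0 -60 -180 0 0 0 -0.6" --pt "0 -60 -180 0 0 0 -0.6"

```text
t: 10.92
tool_pos: [0.3825, 0.3209, 0.2471]
eef_rot: [[0.893, 0.21, 0.399], [0.193, -0.978, 0.083], [0.407, 0.002, -0.913]]
wrist_force: [0.4, 0.9, -0.4]
grip_width: 0.0472
```

```bash
python3 look.py 8 1; python3 - <<'E'
from workcell import env
from h import *
o=env.get_obs(); print(np.round(o["qpos"],3))
for n in("scene","top"):
    d=load(n,8); z=d["z_map"]; v,u=np.mgrid[:400,:640]
    P=(np.stack([(u-d["cx"])/d["fx"]*z,(v-d["cy"])/d["fy"]*z,z,np.ones_like(z)],-1)@d["cam_to_world"].T)[...,:3]
    np.save(f"pics/{n}P.npy",P); q=(P-O)@RD*1000
    m=(z>0)&(q[...,0]>70)&(q[...,1]>-260)&(q[...,1]<30)&(q[...,2]>25)&(q[...,0]<400)&(P[...,2]<.5)
    Q=q[m]
    for lo,hi in((25,60),(60,100),(100,150),(150,220)):
        s=Q[(Q[:,2]>lo)&(Q[:,2]<hi)]
        for a,b in ((-260,-180),(-180,-100),(-100,-30),(-30,30)):
            t=s[(s[:,1]>a)&(s[:,1]<b)]
            if len(t)>5: print(n,(lo,hi),(a,b),len(t),"min x",np.percentile(t[:,0],3).round(0))
cv2.imwrite("pics/s8.png",cv2.resize(load("scene",8)["image"][150:280,230:430,::-1],None,fx=4,fy=4,interpolation=cv2.INTER_CUBIC))
E
```

```text
t 10.925 deck tcp [ 16.1 265.8 205.4] w 0.0472 F [ 0.4  0.9 -0.4]
[-0.35   0.069 -0.677  2.175  0.555  0.693 -1.201]
scene (25, 60) (-260, -180) 134 min x 88.0
scene (25, 60) (-180, -100) 244 min x 111.0
scene (25, 60) (-100, -30) 99 min x 71.0
scene (25, 60) (-30, 30) 16 min x 71.0
scene (60, 100) (-260, -180) 334 min x 104.0
scene (60, 100) (-180, -100) 258 min x 120.0
scene (60, 100) (-100, -30) 82 min x 133.0
scene (60, 100) (-30, 30) 12 min x 136.0
scene (100, 150) (-30, 30) 22 min x 136.0
scene (150, 220) (-30, 30) 9 min x 138.0
top (25, 60) (-260, -180) 99 min x 88.0
top (25, 60) (-180, -100) 353 min x 115.0
top (25, 60) (-100, -30) 126 min x 71.0
top (25, 60) (-30, 30) 11 min x 71.0
top (60, 100) (-260, -180) 410 min x 109.0
top (60, 100) (-180, -100) 348 min x 123.0
top (60, 100) (-100, -30) 105 min x 139.0
```

View pics/look8.png

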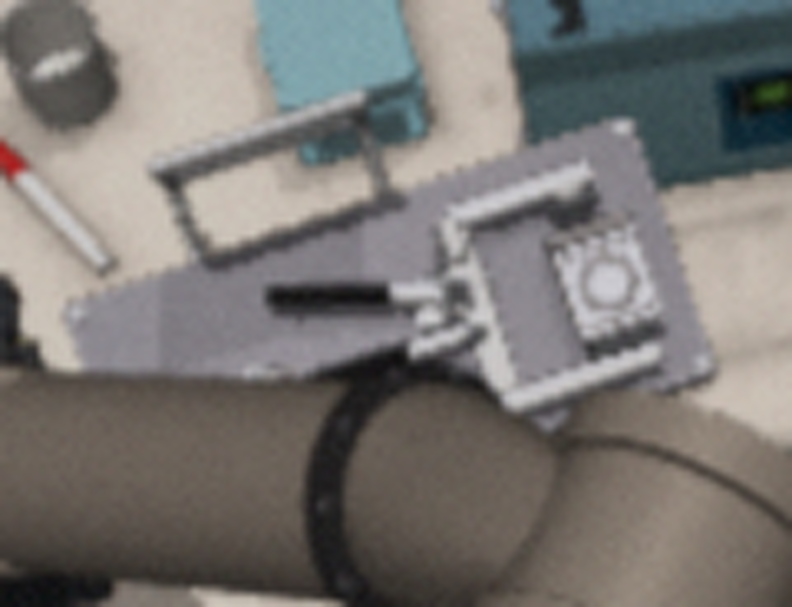

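View pics/s8.png

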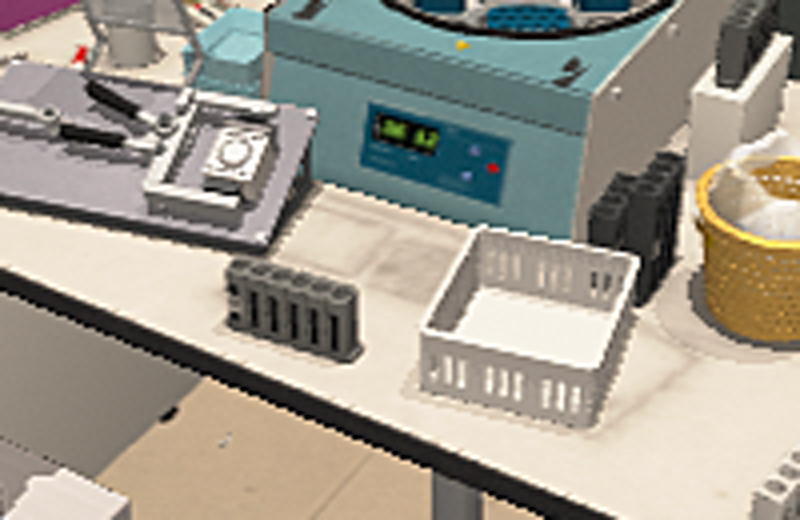

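```bash
python3 - <<'E'
from h import *
S,T=load("scene",8),load("top",8)
t=T["image"][180:250,345:420,::-1]; cv2.imwrite("pics/bt.png",cv2.resize(t,None,fx=8,fy=8,interpolation=cv2.INTER_CUBIC))
zz=lambda U,V,f,u0,v0:((U+.5)/f-.5+u0,(V+.5)/f-.5+v0)
n=RD[:,2]
a=zz(607,283,6.6,205,170); b=zz(235,152,4,230,150)
print("disc tri",dd(tri([T,S],[a,b])),"top@43",dd(hit(T,*a,w((0,0,42)),n)),"scene@43",dd(hit(S,*b,w((0,0,42)),n)))
for U,V in((553,255),(637,227),(664,325),(585,348)): print("top corner@40",dd(hit(T,*zz(U,V,6.6,205,170),w((0,0,40)),n)))
for U,V in((215,128),(276,133),(262,182),(203,171)): print("scene corner@40",dd(hit(S,*zz(U,V,4,230,150),w((0,0,40)),n)))
z=np.array([0,0,1.])
for U,V in((480,228),(638,260),(600,372),(422,328)): print("basket scene",hit(S,*zz(U,V,4,230,150),np.array([0,0,.069]),z).round(3))
c=load("scene",8)["image"][160:222,255:320,::-1]; c2=T["image"][190:235,270:318,::-1]
cv2.imwrite("pics/c8.png",cv2.hconcat([cv2.resize(c,(390,372),interpolation=cv2.INTER_CUBIC),cv2.resize(c2,(397,372),interpolation=cv2.INTER_CUBIC)]))
E
```

```text
disc tri [  1.2 -79.3  40.2] top@43 [  1.6 -79.6  42. ] scene@43 [ -0.3 -79.8  42. ]
top corner@40 [ 28.3 -54.3  40. ]
top corner@40 [  27.9 -108.1   40. ]
top corner@40 [ -33.9 -104.2   40. ]
top corner@40 [-31.3 -54.2  40. ]
scene corner@40 [ 24.8 -47.8  40. ]
scene corner@40 [  31.5 -111.7   40. ]
scene corner@40 [ -27.5 -118.5   40. ]
scene corner@40 [-27.4 -55.3  40. ]
basket scene [ 0.543 -0.262  0.069]
basket scene [ 0.571 -0.41   0.069]
basket scene [ 0.409 -0.447  0.069]
basket scene [ 0.384 -0.293  0.069]
```

View pics/bt.png

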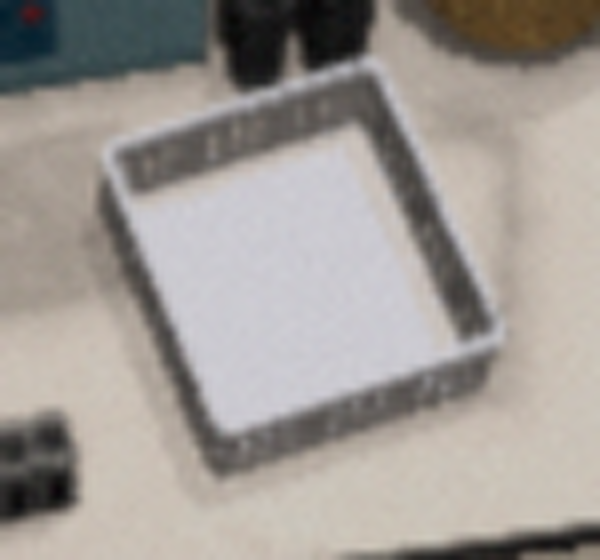

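View pics/c8.png

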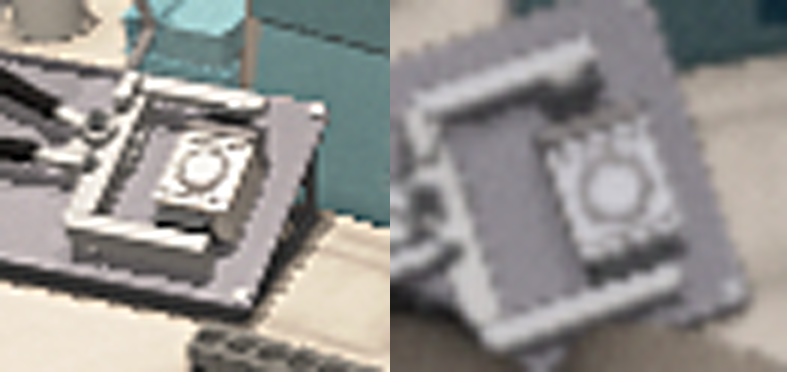

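```bash
python3 - <<'E'
from h import *
S,T=load("scene",8),load("top",8)
z=np.array([0,0,1.]); zz=lambda U,V:((U+.5)/8-.5+345,(V+.5)/8-.5+180)
p=np.array([hit(T,*zz(U,V),np.array([0,0,.069]),z) for U,V in((106,150),(374,58),(505,340),(225,435))])
print(p.round(3),p.mean(0)); print(cv2.minAreaRect((p[:,:2]*1000).astype(np.float32)))
from workcell import env
o=env.get_obs()
R2=np.stack([RD[:,1],RD[:,0],-RD[:,2]],1); R3=np.stack([-RD[:,1],-RD[:,0],-RD[:,2]],1)
for R in(R2,R3): print(inc(o,w((1,-79,200)),R)); print(dd(o["tool_pos"]))
E
```

```text
[[ 0.544 -0.261  0.069]
 [ 0.576 -0.408  0.069]
 [ 0.41  -0.441  0.069]
 [ 0.38  -0.293  0.069]] [ 0.47753276 -0.35082133  0.069     ]
((478.0651550292969, -350.4508972167969), (169.7084197998047, 151.0233612060547), 11.138096809387207)
(array([-13.8, 344.6,   6.5]), array([ 0.003,  0.003, -1.574]))
[ 15.8 265.6 205.1]
(array([-13.8, 344.6,   6.5]), array([ 0.003, -0.003,  1.568]))
[ 15.8 265.6 205.1]
```

Call:
move_arm --pt "0 40 0 0 0 0.15 -0.6" --pt "0 80 0 0 0 0.3 -0.6" --pt "0 80 0 0 0 0.3 -0.6"

```text
t: 11.4
tool_pos: [0.3998, 0.2382, 0.2457]
eef_rot: [[0.915, -0.071, 0.397], [-0.111, -0.991, 0.078], [0.388, -0.116, -0.914]]
wrist_force: [0.7, 1.3, -0.1]
grip_width: 0.0702
```

```bash
python3 - <<'E'
from workcell import env
from h import *
o=env.get_obs()
print(np.round(o["qpos"],3))
R3=np.stack([-RD[:,1],-RD[:,0],-RD[:,2]],1)
print(inc(o,w((1,-79,200)),R3)); print(dd(o["tool_pos"]))
E
```

```text
[-0.231 -0.027 -0.587  2.26   0.406  0.599 -1.217]
(array([ 66. , 252.2,   6.6]), array([ 0.007, -0.006,  1.262]))
[ 14.8 181.4 204.4]
```

Call:
move_arm --pt "10 50 10 0 0 0.15 -0.6" --pt "20 90 30 0 0 0.3 -0.6" --pt "30 130 50 0 0 0.5 -0.6" --pt "30 130 50 0 0 0.5 -0.6"

```text
t: 11.9
tool_pos: [0.4374, 0.1072, 0.1945]
eef_rot: [[0.767, -0.506, 0.394], [-0.576, -0.814, 0.075], [0.282, -0.284, -0.916]]
wrist_force: [0.1, -0.0, -0.5]
grip_width: 0.0702
```

```bash
python3 - <<'E'
from workcell import env
from h import *
o=env.get_obs()
print(np.round(o["qpos"],3))
R3=np.stack([-RD[:,1],-RD[:,0],-RD[:,2]],1)
print(inc(o,w((1,-79,130)),R3)); print(dd(o["tool_pos"]))
E
```

```text
[-0.047  0.007 -0.402  2.375  0.292  0.375 -1.3  ]
(array([89.7, 85.8, 25.4]), array([ 0.01 , -0.008,  0.757]))
[  1.9  45.4 154. ]
```

Call:
move_arm --pt "25 25 20 0 0 0.15 -0.6" --pt "50 50 35 0 0 0.3 -0.6" --pt "75 75 45 0 0 0.5 -0.6" --pt "90 86 45 0 0 0.65 -0.6" --pt "90 86 45 0.01 -0.008 0.757 -0.6" --pt "90 86 45 0.01 -0.008 0.757 -0.6" --pt "90 86 45 0.01 -0.008 0.757 -0.6"

```text
t: 12.78
tool_pos: [0.4808, -0.0102, 0.1543]
eef_rot: [[0.218, -0.892, 0.397], [-0.976, -0.2, 0.088], [0.001, -0.406, -0.914]]
wrist_force: [-0.1, -0.0, -0.5]
grip_width: 0.0705
```

```bash
cat > st.py <<'E'
from workcell import env
from h import *
import sys
o=env.get_obs()
print(np.round(o["qpos"],3))
R3=np.stack([-RD[:,1],-RD[:,0],-RD[:,2]],1)
print(dd(o["tool_pos"]),inc(o,w(eval(sys.argv[1])),R3))
E
python3 st.py "(1,-79,24)"; python3 look.py 9
```

```text
[ 0.211  0.143 -0.298  2.357 -0.07   0.234 -1.36 ]
[  1.3 -78.6 110.3] (array([ 0.5,  0.3, 86.3]), array([0.001, 0.001, 0.005]))
t 12.775 deck tcp [  1.3 -78.6 110.3] w 0.0705 F [-0.1 -0.  -0.5]
```

View pics/look9.png

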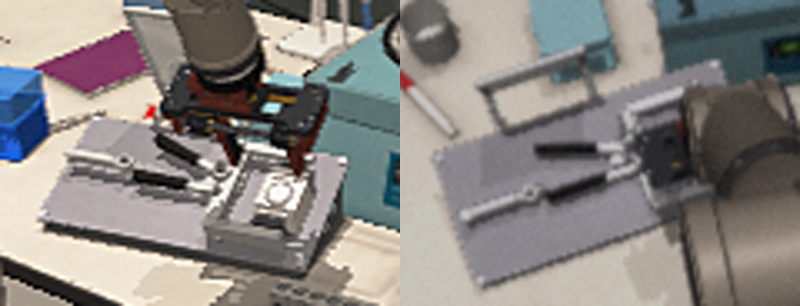

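Call:
move_arm --pt "0 0 20 0 0 0 -0.6" --pt "0 0 40 0 0 0 -0.6" --pt "0 0 50 0 0 0 -0.6" --pt "0 0 50 0 0 0 -0.6"

```text
t: 13.38
tool_pos: [0.5007, -0.0053, 0.1084]
eef_rot: [[0.219, -0.891, 0.397], [-0.976, -0.201, 0.088], [0.001, -0.407, -0.914]]
wrist_force: [-0.3, -0.4, -0.3]
grip_width: 0.0704
```

```bash
python3 st.py "(1,-79,24)"; python3 look.py 10 0
```

```text
[ 0.471  0.314 -0.614  2.336  0.777  0.176 -2.174]
[  1.4 -78.1  60. ] (array([ 1. ,  0.4, 36. ]), array([0.   , 0.002, 0.006]))
t 13.375 deck tcp [  1.4 -78.1  60. ] w 0.0704 F [-0.3 -0.4 -0.3]
```

View pics/look10.png

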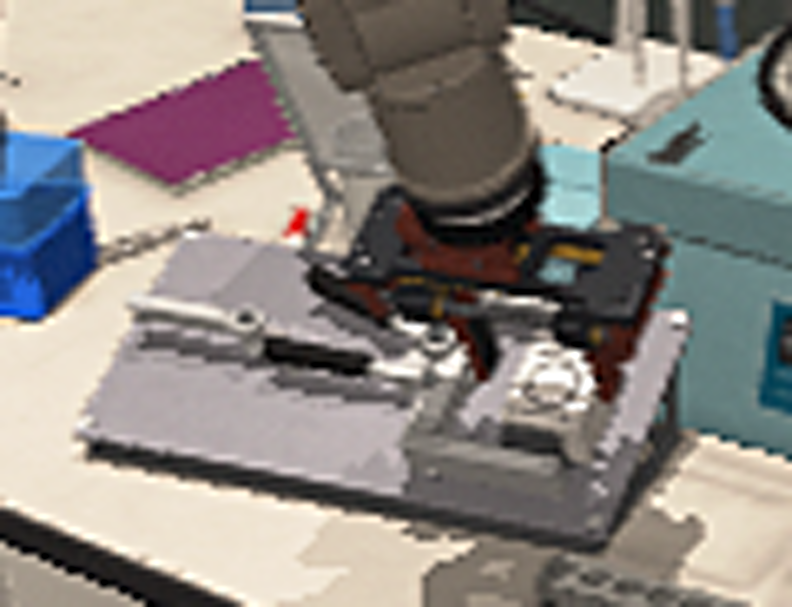

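q6 is near its limit. I can tip the tool towards vertical about the jaw axis, which doesn't affect contact on the cassette's side faces, so I'll do that.

Call:
move_arm --pt "0.5 0 -10 -0.07 0 0 -0.6" --pt "1 0 -10 -0.14 0 0 -0.6" --pt "1 0 -5 -0.21 0 0 -0.6" --pt "1 0 0 -0.21 0 0 -0.6" --pt "1 0 0 -0.21 0 0 -0.6"

```text
t: 14.1
tool_pos: [0.4999, -0.0062, 0.1075]
eef_rot: [[0.22, -0.954, 0.201], [-0.975, -0.216, 0.046], [-0.0, -0.206, -0.979]]
wrist_force: [-0.6, -0.5, 0.1]
grip_width: 0.0702
```

```bash
python3 st.py "(1,-79,24)"
```

```text
[ 0.602  0.411 -0.818  2.185  0.581  0.525 -1.976]
[  0.2 -78.8  59.6] (array([ 0.3, -8.3, 34.6]), array([0.211, 0.003, 0.006]))
```

Call:
move_arm --pt "0 -3 12 0 0 0 -0.6" --pt "0 -5 24 0 0 0 -0.6" --pt "0 -8 34 0 0 0 -0.6" --pt "0 -8 34 0 0 0 -0.6" --pt "0 -8 34 0 0 0 -0.6"

```text
t: 14.72
tool_pos: [0.5144, -0.0028, 0.0759]
eef_rot: [[0.221, -0.954, 0.201], [-0.975, -0.216, 0.046], [-0.001, -0.206, -0.979]]
wrist_force: [-0.3, -0.5, 0.2]
grip_width: 0.0702
```

```bash
python3 st.py "(1,-79,24)"; python3 look.py 11 0
```

```text
[ 0.516  0.477 -0.736  2.176  0.679  0.479 -2.067]
[  0.9 -78.5  24.6] (array([ 0.5, -0.2,  0.6]), array([0.212, 0.003, 0.007]))
t 14.725 deck tcp [  0.9 -78.5  24.6] w 0.0702 F [-0.3 -0.5  0.2]
```

View pics/look11.png

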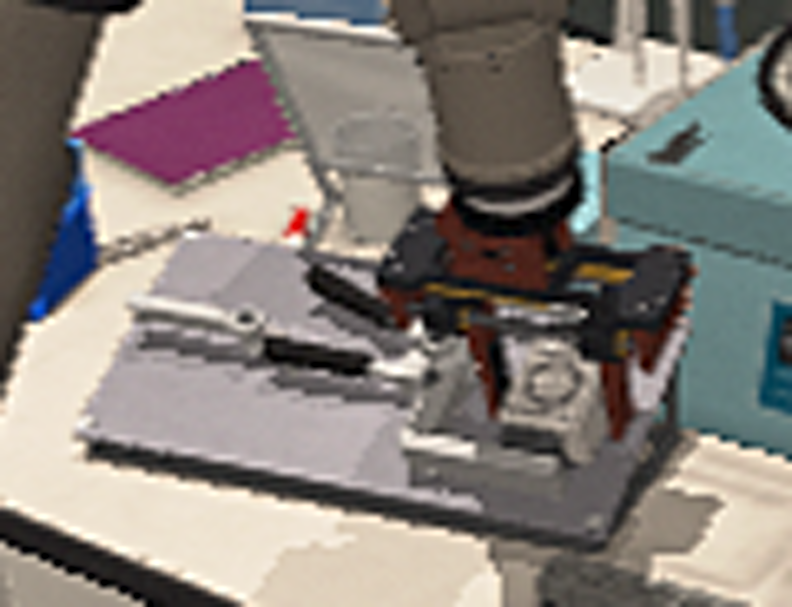

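Call:
move_arm --pt "0 0 0 0 0 0 -0.3" --pt "0 0 0 0 0 0 -0.15" --pt "0 0 0 0 0 0 0" --pt "0 0 0 0 0 0 0.2" --pt "0 0 0 0 0 0 0.2" --squeeze 25

```text
t: 15.45
tool_pos: [0.5146, -0.0031, 0.0764]
eef_rot: [[0.22, -0.954, 0.201], [-0.975, -0.215, 0.045], [0.0, -0.207, -0.978]]
wrist_force: [-1.7, -1.4, 6.4]
grip_width: 0.0519
```

Call:
move_arm --pt "0 1 -5 0 0 0 0.2" --pt "0 3 -15 0 0 0 0.2" --pt "0 7 -33 0 0 0 0.2" --pt "0 12 -55 0 0 0 0.2" --pt "0 18 -80 0 0 0 0.2" --pt "0 20 -90 0 0 0 0.2" --pt "0 20 -90 0 0 0 0.2"

```text
t: 16.32
tool_pos: [0.4771, -0.012, 0.1605]
eef_rot: [[0.219, -0.955, 0.202], [-0.976, -0.215, 0.044], [0.001, -0.207, -0.978]]
wrist_force: [-0.5, -1.1, -3.8]
grip_width: 0.0518
```

```bash
python3 st.py "(1,-79,24)"; python3 look.py 12 0
```

```text
[ 0.769  0.297 -0.962  2.185  0.407  0.608 -1.812]
[  0.3 -79.6 117.6] (array([ -0.5, -20.3,  91.4]), array([0.211, 0.001, 0.006]))
t 16.325 deck tcp [  0.3 -79.6 117.6] w 0.0518 F [-0.5 -1.1 -3.8]
```

View pics/look12.png

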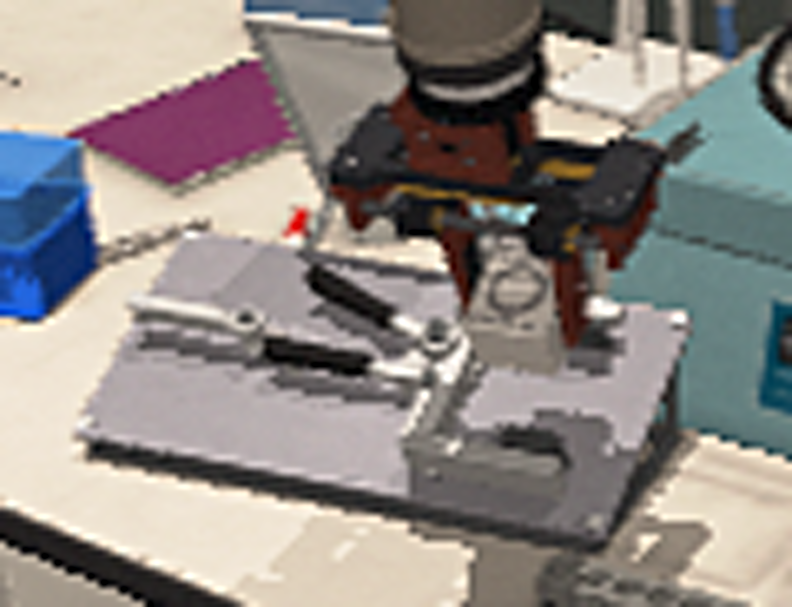

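```bash
cat > pl.py <<'E'
from workcell import env
from h import *
import sys
o=env.get_obs()
Rg=np.array([[0.22,-0.954,0.201],[-0.975,-0.215,0.045],[0,-0.207,-0.978]])
pg=np.array([.5146,-.0031,.0764])
Rrel=RD.T@Rg; U,_,V=np.linalg.svd(Rrel); Rrel=U@V
rel=(pg-O)@RD-np.array([.001,-.079,0])
yaw=np.radians(11.5); B=Ro.from_euler("z",yaw).as_matrix(); C=np.array([.4775,-.352,0])
off=np.array([-.005,0,.002])
tgt=lambda h: C+B@(off+np.array([0,0,h])+np.array([0,0,rel[2]]))
print("q",np.round(o["qpos"],3),"rel",rel.round(4))
for h in map(float,sys.argv[1:]): print(h,tgt(h).round(4),*inc(o,tgt(h),B@Rrel))
E
python3 pl.py .15 .1 0
```

```text
q [ 0.767  0.299 -0.961  2.186  0.408  0.608 -1.812] rel [0.0002 0.0001 0.0251]
0.15 [ 0.4726 -0.353   0.1771] [331.9  74.1 -33.3] [-0.418 -0.002  0.015]
0.1 [ 0.4726 -0.353   0.1271] [331.9  84.4  15.6] [-0.418 -0.002  0.015]
0.0 [ 0.4726 -0.353   0.0271] [332.  105.  113.5] [-0.418 -0.002  0.015]
```

Call:
move_arm --pt "10 5 -25 -0.05 0 0 0.2" --pt "40 12 -40 -0.1 0 0 0.2" --pt "80 20 -45 -0.17 0 0 0.2" --pt "120 28 -45 -0.23 0 0 0.2" --pt "150 34 -45 -0.28 0 0 0.2" --pt "150 34 -45 -0.28 0 0 0.2"

```text
t: 17.18
tool_pos: [0.4689, -0.1695, 0.1952]
eef_rot: [[0.216, -0.974, -0.073], [-0.976, -0.216, -0.015], [-0.001, 0.074, -0.997]]
wrist_force: [-0.4, 1.2, -3.1]
grip_width: 0.0513
```

```bash
python3 pl.py .15 .1 0
```

```text
q [ 0.931  0.41  -0.898  1.927  0.388  1.059 -1.499] rel [0.0002 0.0001 0.0251]
0.15 [ 0.4726 -0.353   0.1771] [179.9  34.7  20.5] [-0.137 -0.003  0.011]
0.1 [ 0.4726 -0.353   0.1271] [180.   31.   70.4] [-0.137 -0.003  0.011]
0.0 [ 0.4726 -0.353   0.0271] [180.2  23.6 170.1] [-0.137 -0.003  0.011]
```

Call:
move_arm --pt "40 8 0 -0.03 0 0 0.2" --pt "80 16 5 -0.06 0 0 0.2" --pt "120 24 10 -0.1 0 0 0.2" --pt "160 31 15 -0.137 0 0.01 0.2" --pt "180 34.5 20 -0.137 0 0.01 0.2" --pt "180 34.5 20 -0.137 0 0.01 0.2" --pt "180 34.5 20 -0.137 0 0.01 0.2"

```text
t: 18.05
tool_pos: [0.4732, -0.3508, 0.1777]
eef_rot: [[0.209, -0.956, -0.204], [-0.978, -0.205, -0.043], [-0.001, 0.209, -0.978]]
wrist_force: [-0.5, -0.1, -2.6]
grip_width: 0.052
```

```bash
python3 pl.py .15 .02 0; python3 - <<'E'
from workcell import env
from h import *
for n,b in(("scene",(150,270,290,430)),("top",(140,260,320,460))):
    s=env.snapshot(n); np.savez(f"pics/{n}13.npz",**s); cv2.imwrite(f"pics/b13{n}.png",cv2.resize(s["image"][b[0]:b[1],b[2]:b[3],::-1],None,fx=5,fy=5,interpolation=cv2.INTER_CUBIC))
E
```

```text
q [ 0.997  0.595 -0.757  1.681  0.524  1.254 -1.294] rel [0.0002 0.0001 0.0251]
0.15 [ 0.4726 -0.353   0.1771] [2.  0.9 0.9] [-0.001 -0.002  0.004]
0.02 [ 0.4726 -0.353   0.0471] [  2.2 -26.2 128. ] [-0.001 -0.002  0.004]
0.0 [ 0.4726 -0.353   0.0271] [  2.2 -30.4 147.6] [-0.001 -0.002  0.004]
```

View pics/b13scene.png

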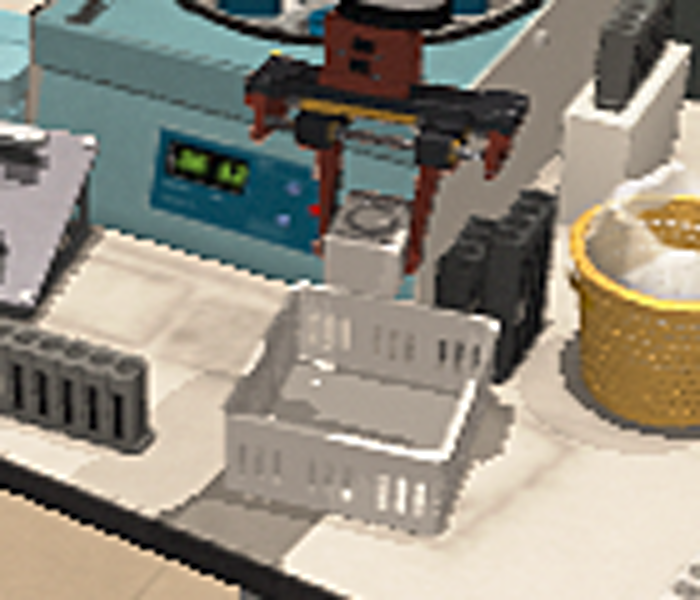

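View pics/b13top.png

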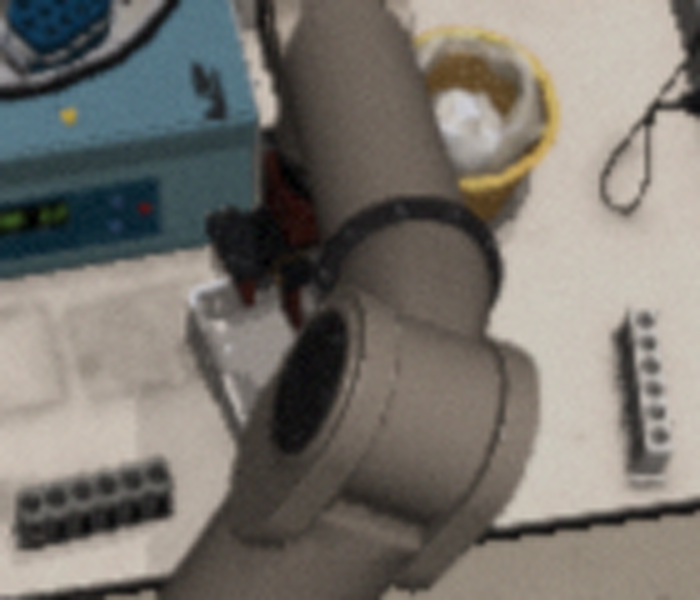

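```bash
python3 - <<'E'
from h import *
d=load("scene",13); z=d["z_map"]; v,u=np.mgrid[:400,:640]
P=(np.stack([(u-d["cx"])/d["fx"]*z,(v-d["cy"])/d["fy"]*z,z,np.ones_like(z)],-1)@d["cam_to_world"].T)[...,:3]
m=np.zeros((400,640),np.uint8)
q=np.array([(334,235),(400,248),(408,206),(348,199)])/5+[290,150]
cv2.fillPoly(m,[q.round().astype(int)],1)
Q=P[m>0]; r0=np.median(Q[:,2]); Q=Q[abs(Q[:,2]-r0)<.02]
A=np.c_[Q-Q.mean(0)]; nn=np.linalg.svd(A,full_matrices=False)[2][2]; nn*=np.sign(nn[2])
print(len(Q),Q.mean(0).round(4),"normal",nn.round(3),"tilt x,y deg",np.degrees(nn[:2]).round(1), "resid",np.std(A@nn).round(4))
# side view: front vertical face
q=np.array([(332,242),(398,258),(396,285),(332,272)])/5+[290,150]
m[:]=0; cv2.fillPoly(m,[q.round().astype(int)],1); Q=P[m>0]; A=Q-Q.mean(0); nn=np.linalg.svd(A,full_matrices=False)[2][2]; print("front normal",len(Q),nn.round(3),Q.mean(0).round(3))
E
```

```text
127 [ 0.4676 -0.3574  0.194 ] normal [-0.035 -0.009  0.999] tilt x,y deg [-2.  -0.5] resid 0.0028
front normal 96 [-0.588 -0.01  -0.809] [ 0.435 -0.366  0.183]
```

```bash
python3 - <<'E'
from h import *
yaw=np.radians(11.5); B=Ro.from_euler("z",yaw).as_matrix(); C=np.array([.4775,-.352,0])
for n in("scene","top"):
    P=np.load(f"pics/{n}P.npy"); q=(P-C)@B*1000
    for zl,zh in((75,110),(110,160),(160,220),(220,300)):
        m=(P[...,2]*1000>zl)&(P[...,2]*1000<zh)&(abs(q[...,1])<150)&(q[...,0]>-60)&(q[...,0]<250)
        Q=q[m]
        for a,b in((-150,-90),(-90,-40),(-40,40),(40,90),(90,150)):
            t=Q[(Q[:,1]>a)&(Q[:,1]<b)]
            if len(t)>4: print(n,(zl,zh),(a,b),len(t),"min x",np.percentile(t[:,0],5).round())
E
```

```text
scene (75, 110) (-150, -90) 67 min x 84.0
scene (75, 110) (-90, -40) 109 min x 103.0
scene (75, 110) (-40, 40) 240 min x 130.0
scene (75, 110) (40, 90) 122 min x 155.0
scene (75, 110) (90, 150) 128 min x 163.0
scene (110, 160) (-150, -90) 172 min x 86.0
scene (110, 160) (-90, -40) 119 min x 104.0
scene (110, 160) (-40, 40) 235 min x 149.0
scene (110, 160) (40, 90) 135 min x 165.0
scene (110, 160) (90, 150) 154 min x 173.0
scene (160, 220) (-40, 40) 306 min x 157.0
scene (160, 220) (40, 90) 213 min x 165.0
scene (160, 220) (90, 150) 241 min x 175.0
top (75, 110) (-150, -90) 50 min x 90.0
top (75, 110) (-90, -40) 117 min x 79.0
top (75, 110) (-40, 40) 123 min x 122.0
top (75, 110) (40, 90) 87 min x 14.0
top (75, 110) (90, 150) 95 min x 166.0
top (110, 160) (-150, -90) 211 min x 90.0
top (110, 160) (-90, -40) 110 min x 108.0
top (110, 160) (-40, 40) 78 min x 148.0
top (110, 160) (40, 90) 72 min x 167.0
top (110, 160) (90, 150) 84 min x 175.0
top (160, 220) (-150, -90) 5 min x 128.0
top (160, 220) (-40, 40) 307 min x 162.0
top (160, 220) (40, 90) 258 min x 170.0
top (160, 220) (90, 150) 285 min x 179.0
```

Call:
move_arm --pt "1 0 30 0 0 0 0.2" --pt "2 -6 60 0 0 0 0.2" --pt "2 -12 90 0 0 0 0.2" --pt "2 -16 110 0 0 0 0.2" --pt "2 -19.5 129 0 0 0 0.2" --pt "2 -19.5 129 0 0 0 0.2" --pt "2 -19.5 129 0 0 0 0.2"

```text
t: 19.02
tool_pos: [0.4668, -0.3548, 0.0486]
eef_rot: [[0.209, -0.957, -0.203], [-0.978, -0.205, -0.044], [0.0, 0.208, -0.978]]
wrist_force: [0.3, -0.4, -3.0]
grip_width: 0.052
```

```bash
sed -i 's/-.005,0,.002/-.012,0,.002/' pl.py; python3 pl.py .02 .003 0; python3 - <<'E'
from workcell import env
from h import *
for n,b in(("scene",(170,270,310,430)),):
    s=env.snapshot(n); np.savez(f"pics/{n}14.npz",**s); cv2.imwrite(f"pics/b14{n}.png",cv2.resize(s["image"][b[0]:b[1],b[2]:b[3],::-1],None,fx=6,fy=6,interpolation=cv2.INTER_CUBIC))
E
```

```text
q [ 0.954  0.745 -0.68   1.765  0.652  1.056 -1.396] rel [0.0002 0.0001 0.0251]
0.02 [ 0.4657 -0.3544  0.0471] [-0.6  0.6  1.7] [-0.002 -0.004  0.003]
0.003 [ 0.4657 -0.3544  0.0301] [-0.6 -3.  18.3] [-0.002 -0.004  0.003]
0.0 [ 0.4657 -0.3544  0.0271] [-0.6 -3.6 21.3] [-0.002 -0.004  0.003]
```

View pics/b14scene.png

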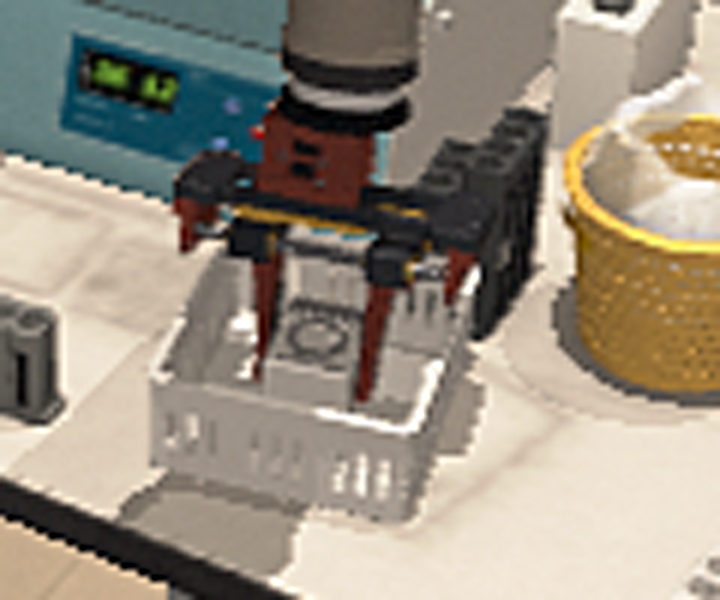

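```bash
python3 - <<'E'
from h import *
d=load("scene",14); z=d["z_map"]; v,u=np.mgrid[:400,:640]
P=(np.stack([(u-d["cx"])/d["fx"]*z,(v-d["cy"])/d["fy"]*z,z,np.ones_like(z)],-1)@d["cam_to_world"].T)[...,:3]
for a,b in((178,255),(455,500)):
  for V in range(215,320,8) :
    for U in range(a,a+25,8) if a<300 else range(445,485,8):
      uu,vv=round(U/6)+310,round(V/6)+170
      c=d["image"][vv,uu]; print((U,V),c,P[vv,uu].round(3)) if int(c[0])>1.5*int(c[2]) and c[0]>50 else None
E
```

```text
(178, 215) [111  65  55] [ 0.437 -0.28   0.139]
(186, 215) [91 36 27] [ 0.436 -0.285  0.142]
(194, 215) [69 25 21] [ 0.438 -0.288  0.141]
(202, 215) [56 20 11] [ 0.458 -0.284  0.129]
(178, 223) [115  65  53] [ 0.436 -0.281  0.136]
(186, 223) [89 38 28] [ 0.437 -0.285  0.137]
(178, 231) [80 17  8] [ 0.435 -0.281  0.132]
(186, 231) [88 36 25] [ 0.435 -0.286  0.134]
(178, 239) [71 31 26] [ 0.432 -0.283  0.126]
(186, 239) [91 49 45] [ 0.435 -0.286  0.126]
(194, 239) [81 55 48] [ 0.439 -0.287  0.124]
(178, 247) [57 11  7] [ 0.434 -0.283  0.121]
(186, 247) [79 45 39] [ 0.434 -0.286  0.122]
(445, 255) [89 65 57] [ 0.614 -0.372  0.042]
(453, 255) [102  43  33] [ 0.471 -0.435  0.149]
(461, 255) [90 46 37] [ 0.47  -0.439  0.152]
(469, 255) [82 40 34] [ 0.472 -0.442  0.152]
(445, 263) [85 50 43] [ 0.568 -0.391  0.067]
(453, 263) [97 40 30] [ 0.466 -0.438  0.145]
(461, 263) [82 30 19] [ 0.473 -0.438  0.141]
(453, 271) [74 26 19] [ 0.469 -0.437  0.14 ]
(461, 271) [56 29 26] [ 0.483 -0.435  0.13 ]
(445, 279) [86 39 31] [ 0.465 -0.432  0.136]
(453, 279) [64 18 12] [ 0.472 -0.436  0.134]
(445, 287) [91 28 16] [ 0.466 -0.432  0.128]
(445, 295) [60 31 29] [ 0.468 -0.432  0.122]
(445, 303) [77 35 28] [ 0.465 -0.433  0.12 ]
```

The brackets' lowest point is at z≈0.118, so they clear the rim by nearly 30 mm after the last 21 mm. I'll lower gently.

Call:
move_arm --pt "0 -1 6 0 0 0 0.2" --pt "0 -2 12 0 0 0 0.2" --pt "0 -3 17 0 0 0 0.2" --pt "0 -3 17 0 0 0 0.2" --pt "0 -3 17 0 0 0 0.2"

```text
t: 19.7
tool_pos: [0.4664, -0.355, 0.0316]
eef_rot: [[0.209, -0.957, -0.202], [-0.978, -0.204, -0.044], [0.001, 0.207, -0.978]]
wrist_force: [-0.2, -0.1, -2.5]
grip_width: 0.0518
```

```bash
python3 pl.py 0; python3 look.py 15 >/dev/null;python3 - <<'E'
from workcell import env
from h import *
print(env.get_obs()["wrist_force"])
s=load("scene",15); cv2.imwrite("pics/b15.png",cv2.resize(s["image"][170:270,310:430,::-1],None,fx=6,fy=6,interpolation=cv2.INTER_CUBIC))
E
```

```text
q [ 0.946  0.768 -0.668  1.771  0.67   1.032 -1.411] rel [0.0002 0.0001 0.0251]
0.0 [ 0.4657 -0.3544  0.0271] [-0.8 -0.5  4.5] [-0.002 -0.004  0.003]
[ 0.9925833  -0.0526166  -2.74393303]
```

View pics/b15.png

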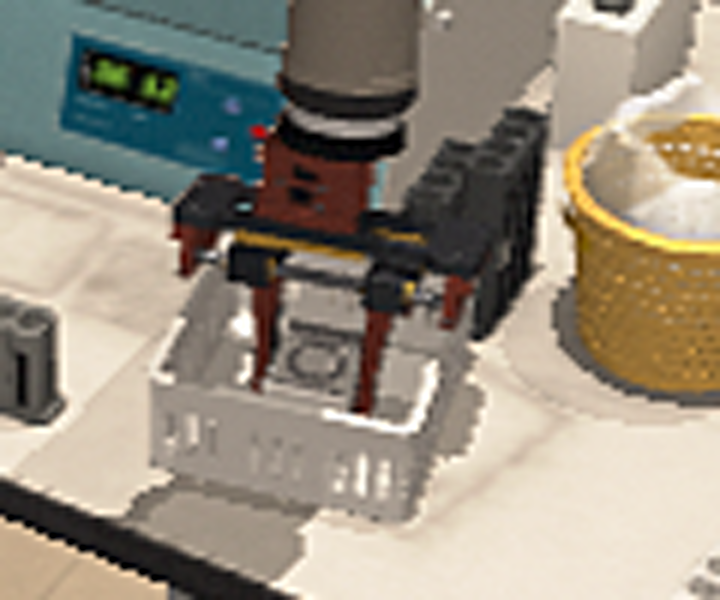

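Not touching yet: the force still shows the full weight. I'll go down in 1 mm steps.

Call:
move_arm --pt "0 0 1 0 0 0 0.2" --pt "0 0 2 0 0 0 0.2" --pt "0 0 3 0 0 0 0.2" --pt "0 0 3 0 0 0 0.2"

```text
t: 20.3
tool_pos: [0.466, -0.3552, 0.0292]
eef_rot: [[0.209, -0.957, -0.202], [-0.978, -0.204, -0.045], [0.001, 0.207, -0.978]]
wrist_force: [-0.8, -0.5, 2.6]
grip_width: 0.0515
```

Call:
move_arm --pt "0 0 1 0 0 0 0.2" --pt "0 0 1 0 0 0 0.2"

```text
t: 20.55
tool_pos: [0.466, -0.3552, 0.0292]
eef_rot: [[0.209, -0.957, -0.202], [-0.978, -0.204, -0.045], [0.002, 0.207, -0.978]]
wrist_force: [-0.9, 0.5, 7.6]
grip_width: 0.0517
```

It's seated, with about 10 N on the floor. Opening the fingers slowly.

Call:
move_arm --pt "0 0 0 0 0 0 -0.15" --pt "0 0 0 0 0 0 -0.25" --pt "0 0 0 0 0 0 -0.35" --pt "0 0 0 0 0 0 -0.5" --pt "0 0 0 0 0 0 -0.5" --pt "0 0 0 0 0 0 -0.5"

```text
t: 21.3
tool_pos: [0.466, -0.3552, 0.0292]
eef_rot: [[0.209, -0.957, -0.202], [-0.978, -0.204, -0.045], [0.002, 0.207, -0.978]]
wrist_force: [-0.3, -0.3, 0.0]
grip_width: 0.0659
```

```bash
python3 - <<'E'
from workcell import env
from h import *
s=env.snapshot("scene"); cv2.imwrite("pics/b16.png",cv2.resize(s["image"][170:270,310:430,::-1],None,fx=6,fy=6,interpolation=cv2.INTER_CUBIC))
E
```

```text
(no output)
```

View pics/b16.png

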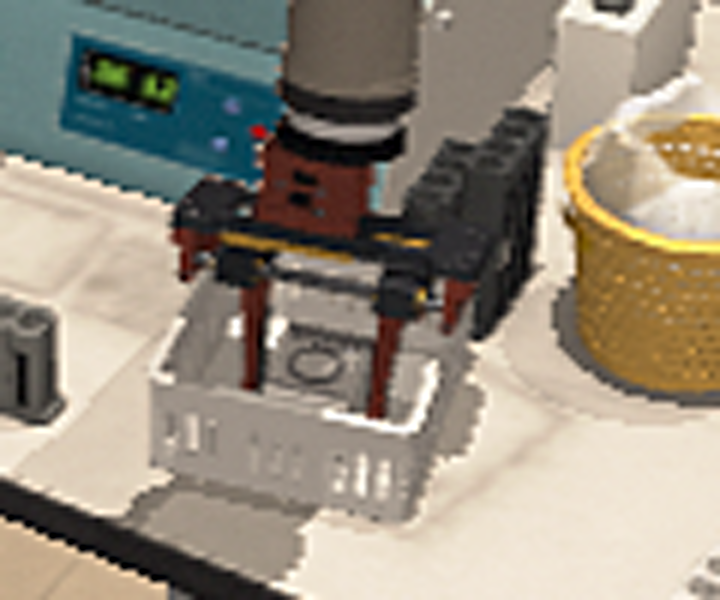

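Call:
move_arm --pt "0 2 -10 0 0 0 -0.5" --pt "0 6 -30 0 0 0 -0.5" --pt "0 14 -65 0 0 0 -0.5" --pt "0 24 -115 0 0 0 -0.5" --pt "0 35 -170 0 0 0 -0.5" --pt "0 45 -215 0 0 0 -0.5" --pt "-60 45 -215 0 0 0 -0.5" --pt "-120 45 -215 0 0 0 -0.5" --pt "-180 45 -215 0 0 0 -0.5" --pt "-180 45 -215 0 0 0 -0.5"

```text
t: 22.6
tool_pos: [0.4285, -0.1741, 0.2505]
eef_rot: [[0.217, -0.955, -0.201], [-0.976, -0.212, -0.048], [0.003, 0.206, -0.979]]
wrist_force: [0.1, -0.5, -0.1]
grip_width: 0.0659
```

```bash
python3 - <<'E'
from workcell import env
from h import *
for n,b in(("scene",(150,290,230,450)),("top",(165,265,215,475))):
    s=env.snapshot(n); np.savez(f"pics/{n}17.npz",**s); cv2.imwrite(f"pics/f_{n}.png",cv2.resize(s["image"][b[0]:b[1],b[2]:b[3],::-1],None,fx=3.0 if n=="top" else 3.6,fy=3.0 if n=="top" else 3.6,interpolation=cv2.INTER_CUBIC))
E
```

```text
(no output)
```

View pics/f_scene.png

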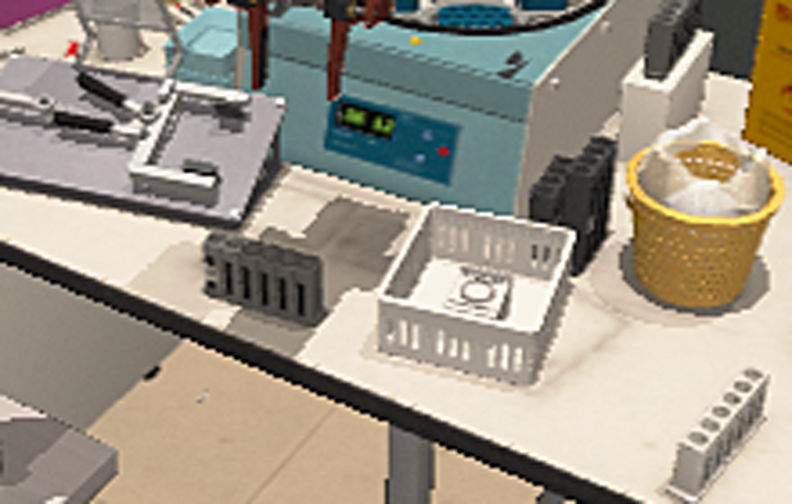

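View pics/f_top.png

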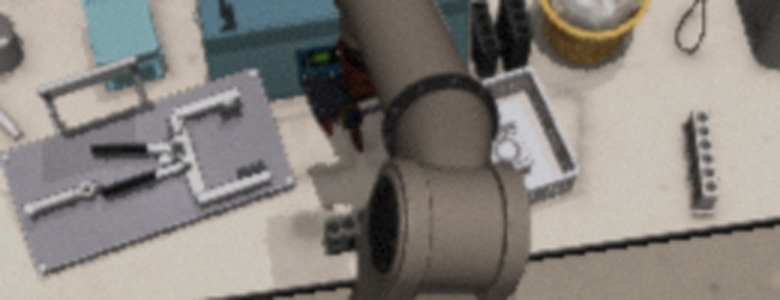

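The cassette sits in the basket at (478,290), disc up. The pliers are open and empty, and the bystanders haven't moved. I'll check flatness and the cover once more, then hand in.

```bash
python3 - <<'E'
from h import *
d=load("scene",17); z=d["z_map"]; v,u=np.mgrid[:400,:640]
P=(np.stack([(u-d["cx"])/d["fx"]*z,(v-d["cy"])/d["fy"]*z,z,np.ones_like(z)],-1)@d["cam_to_world"].T)[...,:3]
m=(abs(P[...,0]-.468)<.028)&(abs(P[...,1]+.355)<.024)&(P[...,2]>.03)&(P[...,2]<.06)
Q=P[m]; A=Q-Q.mean(0); n=np.linalg.svd(A,full_matrices=False)[2][2]; print(len(Q),Q.mean(0).round(3),n.round(3))
for nm,k in(("scene",8),("scene",17)):
    pass
cv2.imwrite("pics/fc.png",cv2.resize(d["image"][215:250,345:385,::-1],None,fx=14,fy=14,interpolation=cv2.INTER_CUBIC))
# bystander change: image difference
for n in("scene",):
    a,b=load(n,0)["image"].astype(int),d["image"].astype(int); print("diff rack/tube",abs(a-b)[245:285,412:445].mean().round(1),abs(a-b)[212:240,285:322].mean().round(1))
E
```

```text
137 [ 0.467 -0.358  0.045] [ 0.005 -0.044  0.999]
diff rack/tube 4.9 24.0
```

View pics/fc.png

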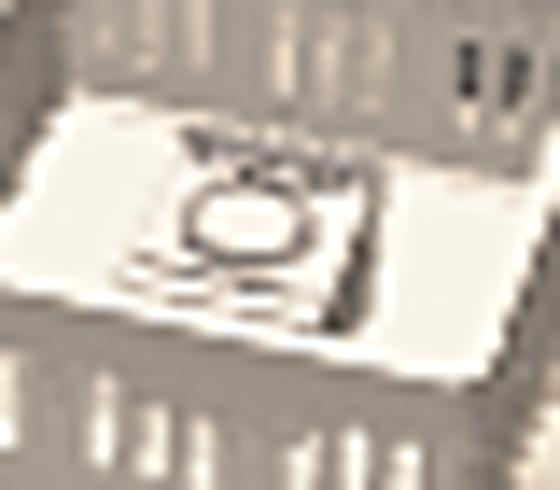

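```bash
python3 -c "
from workcell import env
print(env.job_done())"
```

```text
the job is handed in; nothing more can be done
None
```

The job is done and handed in at about 22.7 s of the 72 s allowed. I squeezed the handles until they hit the stop and they stayed locked after I let go. Pulling the lever then sprang the pliers open. I lifted the cassette out and set it flat, top side up, in the basket. It touched down at about 5 N, then I pressed it to about 10 N before releasing.

**Last checks**
- **Cassette:** its top is at z≈45 mm inside the basket, level to within about 3° (the depth noise), disc up.
- **Cover:** I judged it home from the handles stopping at 36.5 mm (37 mm expected) and from the camera views. At this image resolution I could not measure the cover gap directly.
- **Bystanders:** the tube cassette and sample rack stand where they were. An image comparison flagged a change at the tube cassette, but it is in the same place, so I put the change down to the arm's shadow. I did not check the beaker separately.
- **Forces:** the readings I saw stayed below 10 N. I did not log the peaks between readings.

**Disagreements**
- **Camera views:** the two cameras differed by about 2 mm on the deck's position.
- **Joint limit:** one wrist joint came close to its range limit above the cassette (0.176 against 0.17). I tipped the hand about 12° about the jaw axis to clear it, and levelled the cassette again before placing it.

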